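Hang the stamp blocks on one hook, largest first

TASK

Hang the three stamp blocks by their eyes on the rack's one hook, largest first, then the middle one, then the smallest, with each slid back along the bar until it touches the red stop sleeve or the block behind it. Before you let go of each, lean it back against that stop for a moment with about 10 newtons so that it beds, but gently: never much over 20. Leave all three hanging square, closely packed and still, and leave the tin, the roll and the offcut where they are.

Things in the scene. Friction and masses are not known exactly. Their poses are not given: they have to be found in the camera images.
- rack: Fixed hook rack: post 30 x 44 mm, 218 mm high, on a base plate 190 x 130 x 12 mm; a level 12 x 12 mm smooth white bar runs from the post towards -x (the robot), from x = -15 to -204 mm, its top at z = 200 mm. Hung blocks have their origin at z = 78 mm here. Origin: on the table under the post; x along the bar to the post, z up. Bar, sleeve give under 2 mm at 20 N.
- hook_tip (a point): Top of the bar's upturned end: the last 12 mm of the bar (rack x = -192 to -204 mm) rise 12 mm above it, to z = 212 mm. Point: centre of its top face; axes as the rack's.
- collar: Black clamp collar, 36 x 36 mm, at the post, fixed; origin: centre of its front face, 27 mm before the rack's origin on the bar's axis; axes as the rack's. Out of it comes a red sleeve, 30 x 30 mm, round the bar: the rear stop, set by hand. The sleeve's front stands 4 to 34 mm before the collar's, differently each time, and is not measured: feel for it. It stays put.
- big_block: Largest stamp block, 400 g +-25%: blue base 190 (y) x 34 (x) x 26 mm. Above its middle a wooden eye, 38 x 38 mm, z 76-134, with a slot through it along x, 20 mm wide, z 86-122. Above it its blue grip, 28 (y) x 20 (x) mm, to z 185: pinch it across y from above. The eye is the deepest part: hung blocks touch at their eyes, 38 mm apart. Origin: underside centre, z up.
- mid_block: Middle stamp block, 320 g +-25%: green base 140 (y) x 34 (x) x 26 mm. Above its middle a wooden eye, 38 x 38 mm, z 76-134, with a slot through it along x, 20 mm wide, z 86-122. Above it its green grip, 28 (y) x 20 (x) mm, to z 185: pinch it across y from above. The eye is the deepest part: hung blocks touch at their eyes, 38 mm apart. Origin: underside centre, z up.
- small_block: Smallest stamp block, 250 g +-25%: orange base 95 (y) x 34 (x) x 26 mm. Above its middle a wooden eye, 38 x 38 mm, z 76-134, with a slot through it along x, 20 mm wide, z 86-122. Above it its orange grip, 28 (y) x 20 (x) mm, to z 185: pinch it across y from above. The eye is the deepest part: hung blocks touch at their eyes, 38 mm apart. Origin: underside centre, z up.
- paint_tin: Bystander: paint tin, 80 mm across and 70 mm high, yellow band. Origin: centre of the underside.
- tape_roll: Bystander: blue roll, 72 mm across, 24 mm high, lying flat. Origin: centre of the underside.
- offcut: Bystander: plywood offcut 50 x 80 x 18 mm. Origin: centre of the underside.

How it is judged:
By the outcome, as a careful person would: the job done as asked, in the order asked, and still so for the second after the job is handed in, with the robot touching nothing.
It also fails if it takes over 72 s, if anything falls off the work surface, if the arm or the gripper's body presses on something with over 40 N, if the wrist force passes 120 N, or if a joint passes its speed limit or range.

ROBOT

A 7-joint arm with a two-finger parallel gripper is mounted at the origin on the work surface. World frame = base frame: x ahead of the robot, y to its left, z up, the work surface at z = 0. Lengths are in m, angles in rad, forces in N, time in s.
With the tool pointing down it reaches from about 0.4 to 0.85 m from the base axis. Payload 10.4 kg.
Tool frame: the origin (TCP) lies between the finger pads; the fingertips stand 25 mm ahead of it and the grasp point (between the pads) lies 6 mm ahead of it; z points along the fingers, x is the direction in which the jaws open and shut, and the axes are right-handed (so a half turn about z gives the same grasp; the last joint's range is limited). The gripper opens to 87 mm and grips with 3 to 60 N. Pads are 19 mm wide; open, the fingers measure 117 mm over their backs; the gripper's body (75 mm by 190 mm) begins 51 mm behind the grasp point.
Start: joints at [1.24, 0.332, -0.065, 1.46, 0.022, 1.35, -0.088], TCP at [0.189, -0.596, 0.248] pointing down, gripper open.
Joint ranges: [-2.6, 2.6], [-0.5, 2.12], [-1.47, 1.34], [0.16, 2.42], [-1.27, 4.41], [0.06, 2.06], [-2.6, 2.6]. Speed limits (rad/s): [2.22, 2.22, 2.79, 2.79, 3.14, 3.14, 3.14].

INTERFACE

Orientations are given as a rotation vector (axis times angle).
In Python, from plant import manip gives the robot as it stands. The module is installed in compiled form; this text tells all that it offers.
- The arm moves only by the shell command python3 -m handwheel 'ROWS' [FORCE]. ROWS is JSON, a list of rows, each a list of 3 entries, a list of its own where there are three numbers: the turn, a rotation vector about the tool's x, y, z in degrees, then the shift along the tool's x, y, z in cm, then the closure, from 0 (fully open) to 1 (shut). A call has 1 to 10 rows; each row is the pose to reach, as a shift and turn from the pose commanded when the call began, along the tool's axes at that moment; what a row does not reach only later rows make up. A row lasts 1/12 s, in which the tool goes at most 41.7 mm and 7.16 degrees, less where a joint would pass 70% of its speed; a pose out of reach is approached as far as the arm can. A call with a gripper value outside its range is refused whole. The fingers move at their own pace and stop on an object; FORCE is the grip in N (left out, the last holds). Time passes only in rows, so rows that repeat a pose let the fingers close. It gives the time, the measured TCP pose, the force and the opening at its end, in the units of the state.
- manip.get_state(): the state, without advancing time (a new reading comes with each control period).
- manip.read_camera(name): name is "scene" or "top" or "wrist"; returns the picture (420x560x3 uint8, red, green, blue); there is no depth.
- manip.get_calibration(name): a dict with "intrinsics" (3x3 intrinsics, pixels), "origin" and "rotation" of the camera in the world. Camera axes: x right, y down, z forward; pixel columns grow to the right and rows downward; lengths in m; the calibration is good to about 2 mm. The wrist camera is an equidistant fisheye: a pixel r from the principal point sees the ray r / f radians off the axis. A picture is of the moment at which its call begins: read the wrist's pose just before it. get_calibration takes no time and is no camera call; for the wrist camera it gives the pose at the moment of the call.
- manip.job_done(): hands the job in, once; it reports no verdict.
The state is a dict: "time_s": time; "joint_positions": joint angles; "qd": joint speeds; "effort": joint torques, N m; "ee_pos": TCP position; "orientation": TCP orientation; "wrist_force": force on the tool from outside, world axes, zero at the start; "moment": the same for the moment, N m; "opening": opening from 0.0 (shut) to 1.0 (fully open).
Only numpy, scipy, OpenCV 4.12 (cv2) and the standard library are available. Lean on these libraries where they do the work, as an engineer would, in place of code of your own. Each camera call takes 0.05 s, during which the arm holds its last target. There are 200 camera calls.

## Working session

There is one attempt and no reset: what is moved stays moved. The work goes in short steps, Python scripts to look and compute and a shell command to move; the robot and the scene stay as the last step left them, time stands still between calls to the robot, and variables do not carry over. Pictures are saved under pics/ and viewed, about 8 in all and at most 12, crops included, and the job is handed in when it is done.

```bash
mkdir -p pics
python3 - <<'E'
from plant import manip
import cv2,numpy as np
s=manip.get_state();print(s)
for n in("scene","top"):
    im=manip.read_camera(n);cv2.imwrite(f"pics/{n}0.png",im[:,:,::-1]);c=manip.get_calibration(n);print(n,c)
print(manip.get_calibration("wrist"))
a=cv2.imread("pics/scene0.png");b=cv2.imread("pics/top0.png")
E
```

```text
{'time_s': 0.0, 'joint_positions': array([ 1.2403872 ,  0.33284684, -0.06465717,  1.4609575 ,  0.02158842,
        1.34989266, -0.08848044]), 'qd': array([-4.35223551e-04,  1.01199214e-03, -8.23446175e-06,  2.49798295e-04,
        4.38091185e-04,  9.44356098e-05,  1.82904819e-03]), 'effort': array([ 3.03661345e-04, -6.23259902e+01,  2.48972053e-02, -3.89903498e+01,
       -6.13070838e-02,  3.96666618e-02,  1.17115678e-04]), 'ee_pos': array([ 0.18922397, -0.59529286,  0.24676171]), 'orientation': array([-2.53509775e+00,  1.85418692e+00,  1.84873248e-03]), 'wrist_force': array([-0.06398646, -0.39988929,  0.0286629 ]), 'moment': array([ 0.02047943, -0.00891427,  0.00379625]), 'opening': 1.0009448514214379}
scene {'intrinsics': array([[497.49640996,   0.        , 279.99183518],
       [  0.        , 497.49640996, 219.25345808],
       [  0.        ,   0.        ,   1.        ]]), 'origin': array([ 1.15434349, -0.81788927,  0.86484353]), 'rotation': array([-2.09448284, -0.69932958,  0.35952607])}
top {'intrinsics': array([[521.85940518,   0.        , 274.83454268],
       [  0.        , 521.85940518, 206.30733426],
       [  0.        ,   0.        ,   1.        ]]), 'origin': array([ 0.26977452, -0.00474361,  1.49502583]), 'rotation': array([-2.10136734,  2.12348471, -0.22462115])}
{'intrinsics': array([[325.1922621,   0.       , 275.9450556],
       [  0.       , 325.1922621, 212.0808318],
       [  0.       ,   0.       ,   1.       ]]), 'origin': array([ 0.26461666, -0.57194798,  0.38393094]), 'rotation': array([ 2.33582363, -1.70802683, -0.25502449])}
```

View pics/scene0.png

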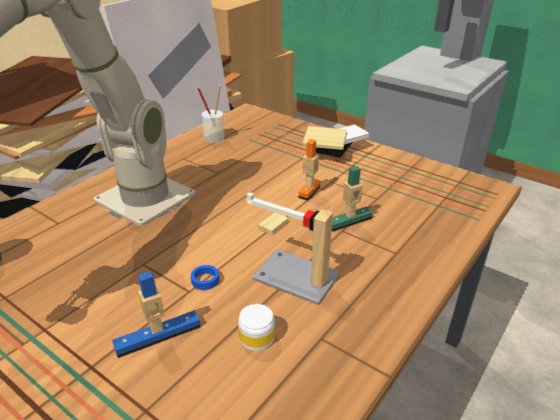

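View pics/top0.png

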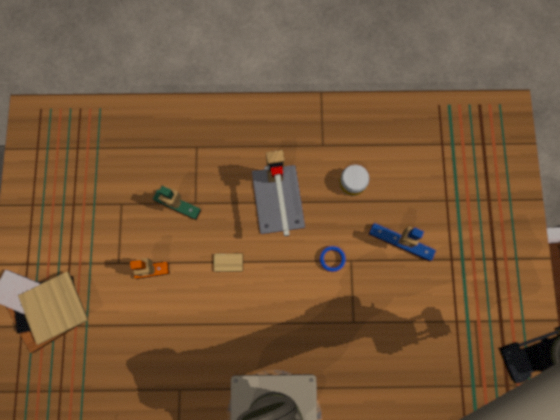

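The scene view shows the rack with its bar tip at (250,198) and post at (322,240). The blocks are blue (157,330), green (352,210) and orange (310,180). In the top view the bar runs from (277,172) to (286,233), with blue at (402,241), green at (178,203) and orange at (150,268).

```bash
cat > h.py <<'E'
import cv2,numpy as np
from plant import manip
from scipy.spatial.transform import Rotation as R
HUE={'blue':((100,150,40),(125,255,255)),'green':((65,90,25),(90,255,255)),'orange':((5,225,120),(14,255,255)),'red':((0,200,90),(3,255,255)),'white':((0,0,140),(179,45,255))}
def blobs(im,col,mn=15,roi=None):
    h=cv2.cvtColor(im,cv2.COLOR_RGB2HSV);m=cv2.inRange(h,np.array(HUE[col][0]),np.array(HUE[col][1]))
    if roi: z=np.zeros_like(m);x0,y0,x1,y1=roi;z[y0:y1,x0:x1]=m[y0:y1,x0:x1];m=z
    n,l,s,c=cv2.connectedComponentsWithStats(m)
    return [(s[i],c[i].round(1),cv2.minAreaRect(cv2.findNonZero((l==i).astype(np.uint8)))) for i in range(1,n) if s[i][4]>=mn]
def ray(c,px):
    K=c['intrinsics'];d=np.array([(px[0]-K[0,2])/K[0,0],(px[1]-K[1,2])/K[1,1],1.])
    return c['origin'],R.from_rotvec(c['rotation']).as_matrix()@(d/np.linalg.norm(d))
def rayw(c,px):
    K=c['intrinsics'];u=np.array([px[0]-K[0,2],px[1]-K[1,2]]);r=np.hypot(*u);t=r/K[0,0]
    d=np.array([*(u/max(r,1e-9)*np.sin(t)),np.cos(t)]);return c['origin'],R.from_rotvec(c['rotation']).as_matrix()@d
def plane(ry,z): o,d=ry;return o+d*(z-o[2])/d[2]
def tri(a,b):
    A=np.stack([a[1],-b[1]],1);t=np.linalg.lstsq(A,b[0]-a[0],rcond=None)[0]
    p=a[0]+a[1]*t[0];q=b[0]+b[1]*t[1];return (p+q)/2,np.linalg.norm(p-q)
E
python3 - <<'E'
from h import *
for n in("scene","top"):
    im=cv2.imread(f"pics/{n}0.png")[:,:,::-1].copy();c=manip.get_calibration(n)
    for col in HUE:
        for s,ct,r in blobs(im,col,12,(90,130,450,360)):
            print(n,col,s,ct,[np.round(x,1) for x in r], [plane(ray(c,ct),z).round(3)[:2] for z in (.026,.185)])
a=cv2.imread("pics/top0.png");b=cv2.imread("pics/scene0.png")
cr=[cv2.resize(a[y-35:y+35,x-45:x+45],None,fx=4,fy=4,interpolation=cv2.INTER_CUBIC) for x,y in((400,240),(280,195),(178,203),(150,268))]
cv2.imwrite("pics/c1.png",np.vstack([np.hstack(cr[:2]),np.hstack(cr[2:])]))
cr=[cv2.resize(b[y-45:y+45,x-50:x+50],None,fx=4,fy=3.33,interpolation=cv2.INTER_CUBIC) for x,y in((157,315),(285,215),(350,200),(310,170))]
cv2.imwrite("pics/c2.png",np.vstack([np.hstack(cr[:2]),np.hstack(cr[2:])]))
E
```

```text
scene blue [191 266  28  23 430] [204.7 277. ] [array([204.5, 277. ]), array([22., 27.]), np.float64(90.0)] [array([ 0.442, -0.18 ]), array([ 0.577, -0.301])]
scene blue [139 272  17  25 302] [147.1 284. ] [array([147.3, 284.1]), array([23. , 13.6]), np.float64(76.0)] [array([ 0.347, -0.285]), array([ 0.5  , -0.386])]
scene blue [ 113  311   86   44 1170] [155.2 333.2] [array([155.8, 332.2]), array([15.7, 88.3]), np.float64(69.6)] [array([ 0.484, -0.38 ]), array([ 0.611, -0.463])]
scene green [349 167  11  18 166] [353.8 175.3] [array([354. , 175.5]), array([17., 10.]), np.float64(90.0)] [array([0.487, 0.488]), array([0.613, 0.24 ])]
scene green [333 207  39  22 338] [350.8 218. ] [array([351., 217.]), array([10.8, 41.1]), np.float64(71.6)] [array([0.605, 0.265]), array([0.709, 0.06 ])]
scene red [304 210  11  17 101] [307.6 218. ] [array([307.6, 218. ]), array([ 8.1, 16.1]), np.float64(19.7)] [array([0.503, 0.189]), array([ 0.627, -0.002])]
scene white [ 90 130  13  14 139] [ 94.7 136.5] [array([ 96. , 136.5]), array([12., 13.]), np.float64(0.0)] [array([-0.452,  0.147]), array([-0.
[... 2966 characters left out ...]
.]), np.float64(90.0)] [array([0.407, 0.312]), array([0.392, 0.277])]
top orange [134 276   9   2  14] [137.6 276.6] [array([138. , 276.5]), array([8., 1.]), np.float64(-0.0)] [array([0.384, 0.375]), array([0.372, 0.334])]
top red [271 166  11  10  79] [276.1 169.9] [array([276.2, 170.5]), array([ 8.1, 10.7]), np.float64(81.9)] [array([ 0.69 , -0.015]), array([ 0.645, -0.014])]
top white [343 165  26  25 500] [355.7 177.2] [array([355.8, 177.2]), array([25.5, 23.3]), np.float64(45.0)] [array([ 0.666, -0.247]), array([ 0.623, -0.221])]
top white [276 175  13  60 290] [281.8 204.6] [array([281.8, 204.6]), array([59.7,  5. ]), np.float64(81.6)] [array([ 0.586, -0.031]), array([ 0.552, -0.028])]
```

View pics/c1.png

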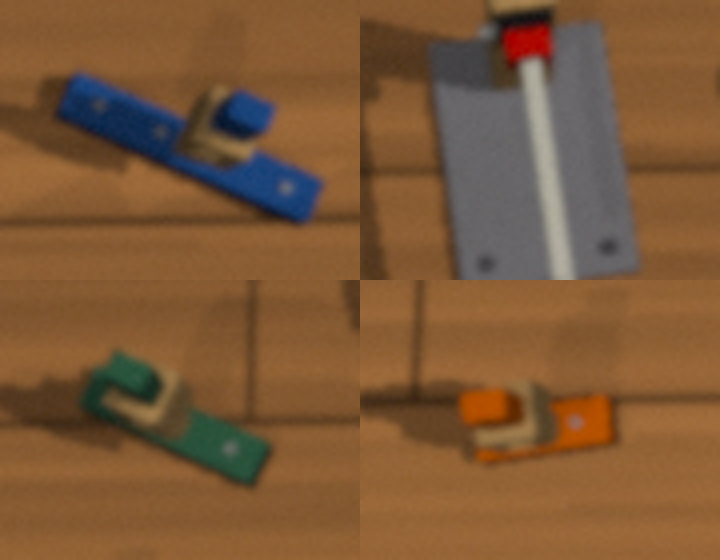

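View pics/c2.png

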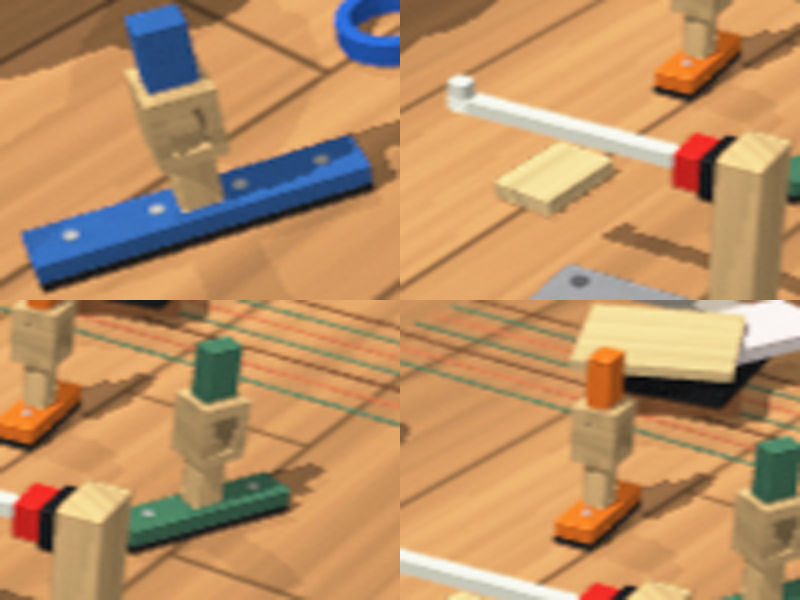

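The close views show all blocks upright. Their grip tops are at about (415,233), (161,191) and (135,264) in the top view, and the bar tip is at about (250,196) in the scene view.

```bash
cat >> h.py <<'E'
def plan(pos,dirx,s=None):
    """shift cm / turn deg in tool axes to bring TCP to pos, tool down, tool x along +-dirx (deg, world)"""
    s=s or manip.get_state();R0=R.from_rotvec(s['orientation']);M=R0.as_matrix();best=None
    for k in(0,180):
        a=np.radians(dirx+k);x=np.array([np.cos(a),np.sin(a),0]);z=np.array([0,0,-1.]);T=np.stack([x,np.cross(z,x),z],1)
        v=np.degrees(R.from_matrix(M.T@T).as_rotvec())
        if best is None or np.linalg.norm(v)<np.linalg.norm(best): best=v
    sh=M.T@(np.array(pos)-s['ee_pos'])*100
    print('turn',best.round(1),'shift',sh.round(2),'| j7',s['joint_positions'][6].round(2));return best,sh
E
python3 - <<'E'
from h import *
T,S=manip.get_calibration("top"),manip.get_calibration("scene")
it=cv2.imread("pics/top0.png")[:,:,::-1].copy()
print('grip tops tri')
for n,a,b in(('big',(415,233.5),(146,275.5)),('mid',(161,191.5),(354,169.5)),('small',(135.5,264),(311.5,142.5))):
    print(n,[x.round(4) for x in tri(ray(T,a),ray(S,b))])
for n,a,b in(('tip',(286.3,232.5),(251,195.5)),('barback',(277.3,176),(304,213))):
    print(n,[x.round(4) for x in tri(ray(T,a),ray(S,b))])
# base: ends
for n,p,q in(('big',(373.5,229.5),(431.5,255)),('mid',(157,197),(197,215.5)),('small',(132,270),(168,266.5))):
    P,Q=plane(ray(T,p),.026),plane(ray(T,q),.026);d=Q-P;print(n,((P+Q)/2).round(4),np.linalg.norm(d).round(3),np.degrees(np.arctan2(d[1],d[0])).round(1)%180)
P,Q=plane(ray(T,(277.3,176)),.2),plane(ray(T,(286,231)),.2);d=P-Q;print('bar',P,Q,np.degrees(np.arctan2(d[1],d[0])))
plan([.475,-.37,.26],60)
E
```

```text
grip tops tri
big [array([ 0.474 , -0.3666,  0.1802]), np.float64(0.0006)]
mid [array([0.5908, 0.2845, 0.1759]), np.float64(0.0029)]
small [array([0.4049, 0.343 , 0.1797]), np.float64(0.0023)]
tip [array([ 0.4777, -0.0359,  0.2079]), np.float64(0.0053)]
barback [array([ 0.6236, -0.0161,  0.2055]), np.float64(0.0028)]
big [ 0.4736 -0.3713  0.026 ] 0.177 65.0
mid [0.5846 0.2711 0.026 ] 0.129 64.5
small [0.4074 0.3415 0.026 ] 0.101 95.0
bar [ 0.62401797 -0.01707257  0.2       ] [ 0.48082511 -0.0372604   0.2       ] 8.024872497729675
turn [ 0.   0.1 47.6] shift [-12.82 -34.06  -1.3 ] | j7 -0.09
```

```bash
python3 -m handwheel '[[[0,0,4],[-1,-2.5,0],0],[[0,0,8],[-2,-6,0],0],[[0,0,13],[-4,-10,0],0],[[0,0,18],[-5,-14,0],0],[[0,0,23],[-7,-18,0],0],[[0,0,28],[-8.5,-22,0],0],[[0,0,33],[-10,-26,0],0],[[0,0,38],[-11.2,-30,0],0],[[0,0,42.6],[-12.4,-33,-1],0],[[0,0,42.6],[-12.8,-34,-1.3],0]]'
python3 -m handwheel '[[[0,0,0],[0,0,0],0],[[0,0,0],[0,0,0],0]]'
python3 - <<'E'
from h import *
c=manip.get_calibration("wrist");im=manip.read_camera("wrist");cv2.imwrite("pics/w1.png",im[:,:,::-1])
s=manip.get_state();print(s['ee_pos'],s['orientation'],c)
for x in blobs(im,'blue',60):print(x)
E
```

```text
time_s: 0.93
ee_pos: [0.4801, -0.3644, 0.2611]
orientation: [-1.691, 2.644, 0.001]
wrist_force: [0.6, 0.5, 0.3]
opening: 1.002
time_s: 1.1
ee_pos: [0.4747, -0.3705, 0.2603]
orientation: [1.691, -2.647, -0.0]
wrist_force: [-0.3, -1.2, -0.3]
opening: 1.002
[ 0.47356608 -0.37160204  0.2601051 ] [ 1.68777106e+00 -2.64845167e+00 -5.26863469e-04] {'intrinsics': array([[325.1922621,   0.       , 275.9450556],
       [  0.       , 325.1922621, 212.0808318],
       [  0.       ,   0.       ,   1.       ]]), 'origin': array([ 0.54640611, -0.40458823,  0.39732418]), 'rotation': array([ 1.59348449, -2.49405653, -0.36986863])}
(array([ 198,  168,  157,   29, 2913], dtype=int32), array([273.8, 180.5]), ((275.94415283203125, 181.65371704101562), (156.03057861328125, 27.745922088623047), 0.39243072271347046))
(array([ 258,  201,   37,   40, 1322], dtype=int32), array([276.2, 221.3]), ((276.0, 220.5), (39.0, 36.0), 90.0))
(array([135, 247,  42,  39, 605], dtype=int32), array([151.6, 262.5]), ((152.05857849121094, 263.19940185546875), (26.17919158935547, 46.957420349121094), 49.184913635253906))
```

View pics/w1.png

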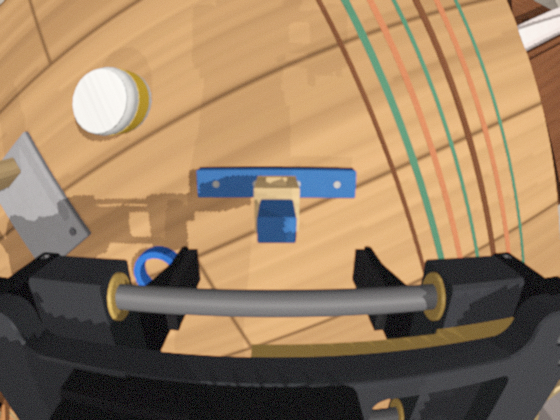

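Run:
```python
from h import *
c=manip.get_calibration("wrist")
im=cv2.imread("pics/w1.png");h=cv2.cvtColor(im,cv2.COLOR_BGR2HSV)
print([tuple(h[y,276]) for y in range(198,246,3)]);print([tuple(h[y,225]) for y in range(162,204,3)])
W=lambda p,z:plane(rayw(c,p),z)
for z in(.026,0.): print(z,[W(p,z)[:2].round(4) for p in((198,182),(355,182),(225,169),(225,197))])
print(np.linalg.norm(W((225,168.5),.026)-W((225,197),.026)),np.linalg.norm(W((198,182),.026)-W((355,182),.026)))
for y in(203,213,222,241): print(y,W((276.5,y),.185).round(4))
T=manip.get_calibration("top");print(tri(rayw(c,(276.5,232)),ray(T,(415,233.5))))
```

```text
[(np.uint8(18), np.uint8(83), np.uint8(199)), (np.uint8(108), np.uint8(166), np.uint8(114)), (np.uint8(107), np.uint8(162), np.uint8(115)), (np.uint8(108), np.uint8(165), np.uint8(108)), (np.uint8(106), np.uint8(160), np.uint8(115)), (np.uint8(107), np.uint8(165), np.uint8(111)), (np.uint8(108), np.uint8(153), np.uint8(110)), (np.uint8(107), np.uint8(164), np.uint8(132)), (np.uint8(107), np.uint8(166), np.uint8(132)), (np.uint8(107), np.uint8(161), np.uint8(128)), (np.uint8(107), np.uint8(155), np.uint8(127)), (np.uint8(107), np.uint8(160), np.uint8(132)), (np.uint8(106), np.uint8(160), np.uint8(131)), (np.uint8(106), np.uint8(165), np.uint8(128)), (np.uint8(107), np.uint8(171), np.uint8(131)), (np.uint8(13), np.uint8(95), np.uint8(202))]
[(np.uint8(15), np.uint8(118), np.uint8(196)), (np.uint8(16), np.uint8(125), np.uint8(190)), (np.uint8(110), np.uint8(139), np.uint8(108)), (np.uint8(105), np.uint8(164), np.uint8(182)), (np.uint8(105), np.uint8(160), np.uint8(185)), (np.uint8(107), np.uint8(157), np.uint8(140)), (np.uint8(107), np.uint8(163), np.uint8(125)), (np.uint8(107), np.uint8(162), np.uint8(131)), (np.uint8(107), np.uint8(156), np.uint8(134)), (np.uint8(106), np.uint8(162), np.uint8(131)), (np.uint8(107), np.uint8(162), np.uint8(129)), (np.uint8(106), np.uint8(186), np.uint8(125)), (np.uint8(10), np.uint8(115), np.uint8(140)), (np.uint8(15), np.uint8(126), np.uint8(148))]
0.026 [array([ 0.5156, -0.2905]), array([ 0.437 , -0.4593]), array([ 0.5153, -0.327 ]), array([ 0.4853, -0.3116])]
0.0 [array([ 0.5136, -0.2824]), array([ 0.4294, -0.463 ]), array([ 0.5132, -0.3214]), array([ 0.4811, -0.305 ])]
0.03424275104140339 0.1862061855557093
203 [ 0.4924 -0.3818  0.185 ]
213 [ 0.486  -0.3789  0.185 ]
222 [ 0.4801 -0.3761  0.185 ]
241 [ 0.4673 -0.3702  0.185 ]
(array([ 0.47279276, -0.36960997,  0.17705206]), np.float64(0.005945680386337782))
```

The wrist view shows the blue base level at (276,182) and the grip top at (276,230), centred between the jaws. Now the grasp.

```bash
python3 -m handwheel '[[[0,0,0],[0.1,-0.2,2],0],[[0,0,0],[0.15,-0.2,5],0],[[0,0,0],[0.15,-0.2,7.5],0],[[0,0,0],[0.15,-0.2,9],0.4],[[0,0,0],[0.15,-0.2,9.5],0.5],[[0,0,0],[0.15,-0.2,9.5],1],[[0,0,0],[0.15,-0.2,9.5],1],[[0,0,0],[0.15,-0.2,9.5],1],[[0,0,0],[0.15,-0.2,9.5],1]]' 45
python3 -m handwheel '[[[0,0,0],[0,0,0],1],[[0,0,0],[0,0,0],1],[[0,0,0],[0,0,-0.5],1],[[0,0,0],[0,0,-2],1],[[0,0,0],[0,0,-5],1],[[0,0,0],[0,0,-8],1],[[0,0,0],[0,0,-11],1],[[0,0,0],[0,0,-12],1],[[0,0,0],[0,0,-12],1]]'
```

```text
time_s: 1.9
ee_pos: [0.4762, -0.3735, 0.167]
orientation: [-1.688, 2.649, -0.003]
wrist_force: [0.3, -0.4, 0.0]
opening: 0.63
time_s: 2.65
ee_pos: [0.4767, -0.3734, 0.2882]
orientation: [-1.688, 2.648, -0.007]
wrist_force: [0.0, 0.4, -5.1]
opening: 0.321
```

Run:
```python
from h import *
plan([.4186,-.0453,.2882],98)
```

```text
turn [ -0.2  -0.1 -33. ] shift [-27.29  19.11  -0.11] | j7 -1.45
```

```bash
python3 -m handwheel '[[[0,0,-2],[-1.5,1,0],1],[[0,0,-5],[-4,2.8,0],1],[[0,0,-9],[-7,4.9,0],1],[[0,0,-13],[-10.5,7.4,0],1],[[0,0,-17],[-14,9.8,0],1],[[0,0,-21],[-17.5,12.3,0],1],[[0,0,-25],[-21,14.7,0],1],[[0,0,-29],[-24,16.8,0],1],[[0,0,-32],[-26.3,18.4,0],1],[[0,0,-33],[-27.3,19.1,0],1]]'
python3 -m handwheel '[[[0,0,0],[0,0,0],1],[[0,0,0],[0,0,0],1],[[0,0,0],[0,0,0],1]]'
python3 - <<'E'
from h import *
c=manip.get_calibration("wrist");im=manip.read_camera("wrist");cv2.imwrite("pics/w2.png",im[:,:,::-1])
s=manip.get_state();print(s['ee_pos'],s['orientation'],s['joint_positions'],c)
E
```

```text
time_s: 3.48
ee_pos: [0.4163, -0.0406, 0.2836]
orientation: [2.379, -2.05, -0.004]
wrist_force: [0.5, -0.3, -3.7]
opening: 0.316
time_s: 3.73
ee_pos: [0.4176, -0.0461, 0.2844]
orientation: [2.368, -2.062, -0.002]
wrist_force: [-0.3, -0.7, -3.6]
opening: 0.319
[ 0.41768823 -0.04620579  0.28466123] [ 2.36825646e+00 -2.06317893e+00 -1.77438072e-03] [ 0.51557866 -0.12821015 -0.4637516   1.87668825 -0.05842994  1.38132458
 -1.36711749] {'intrinsics': array([[325.1922621,   0.       , 275.9450556],
       [  0.       , 325.1922621, 212.0808318],
       [  0.       ,   0.       ,   1.       ]]), 'origin': array([ 0.49606411, -0.035762  ,  0.42141502]), 'rotation': array([ 2.19070037, -1.90767512, -0.28475894])}
```

View pics/w2.png

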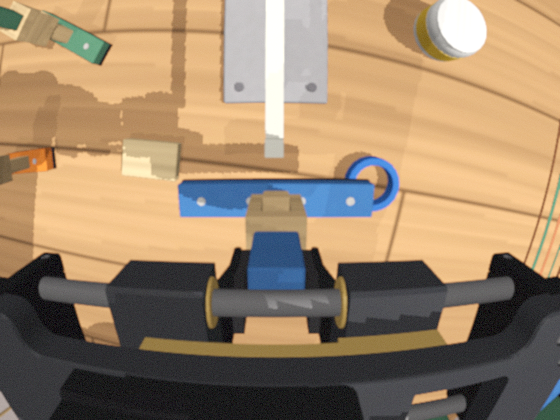

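The bar is ahead of the block, with its end at (274,157) and the tip's top face at rows 137–157. The block base is level at (276,198).

Run:
```python
from h import *
c=manip.get_calibration("wrist");T=manip.get_calibration("top")
im=cv2.imread("pics/w2.png");h=cv2.cvtColor(im,cv2.COLOR_BGR2HSV)
for y in(8,40,70,100,130,136,140,150,155):
    m=np.where((h[y,255:295,1]<45)&(h[y,255:295,2]>(185 if y<130 else 120)))[0]+255
    print(y,m.min(),m.max(),[plane(rayw(c,((m.min()+m.max())/2,y)),z)[:2].round(4) for z in(.2,.212)])
print([tuple(int(v) for v in h[y,275]) for y in range(124,162,3)])
print(tri(rayw(c,(274.5,147)),ray(T,(286.3,232))))
for x in(180,373): print(plane(rayw(c,(x,198)),.145).round(4))
for y in (181,216): print(plane(rayw(c,(276,y)),.145).round(4))
```

```text
8 255 294 [array([ 0.5716, -0.0244]), array([ 0.5675, -0.025 ])]
40 255 294 [array([ 0.5482, -0.0276]), array([ 0.5454, -0.0281])]
70 255 294 [array([ 0.5272, -0.0305]), array([ 0.5255, -0.0308])]
100 255 294 [array([ 0.5067, -0.0334]), array([ 0.5062, -0.0335])]
130 265 283 [array([ 0.4864, -0.0358]), array([ 0.4869, -0.0358])]
136 266 283 [array([ 0.4824, -0.0367]), array([ 0.4832, -0.0367])]
140 266 282 [array([ 0.4796, -0.0368]), array([ 0.4805, -0.0367])]
150 265 282 [array([ 0.4728, -0.0374]), array([ 0.4741, -0.0373])]
155 265 282 [array([ 0.4694, -0.0378]), array([ 0.4708, -0.0377])]
[(30, 12, 255), (30, 12, 255), (30, 13, 255), (30, 11, 255), (24, 19, 198), (26, 19, 187), (25, 17, 199), (28, 15, 199), (22, 20, 196), (24, 20, 196), (25, 17, 197), (17, 50, 192), (15, 127, 183)]
(array([ 0.47617914, -0.03764002,  0.21302731]), np.float64(1.8759457086103231e-06))
[0.4139 0.0404 0.145 ]
[ 0.4379 -0.1325  0.145 ]
[ 0.4405 -0.0435  0.145 ]
[ 0.409  -0.0479  0.145 ]
```

```bash
python3 -m handwheel '[[[0,0,0],[-0.07,0,0.5],1],[[0,0,0],[-0.07,0,1.4],1],[[0,0,0],[-0.07,0,2.1],1],[[0,0,0],[-0.07,0,2.4],1],[[0,0,0],[-0.07,0,2.4],1],[[0,0,0],[-0.07,0,2.4],1]]'
python3 -m handwheel '[[[0,0,0],[0,-0.3,0],1],[[0,0,0],[0,-1,0],1],[[0,0,0],[0,-2,0],1],[[0,0,0],[0,-3,0],1],[[0,0,0],[0,-4,0],1],[[0,0,0],[0,-4.6,0],1],[[0,0,0],[0,-5,0],1],[[0,0,0],[0,-5,0],1]]'
python3 - <<'E'
from h import *
s=manip.get_state();print(s['ee_pos'],s['wrist_force'],s['moment'])
u=np.array([.9903,.1392]);n=np.array([-.1392,.9903]);p=s['ee_pos'][:2];print('rackx',p@u-.6643,'lat',p@n+.1035)
im=manip.read_camera("scene");cv2.imwrite("pics/s1.png",cv2.resize(im[150:300,190:390,::-1],None,fx=4,fy=4))
E
```

```text
time_s: 4.28
ee_pos: [0.4177, -0.0441, 0.2613]
orientation: [2.371, -2.06, -0.001]
wrist_force: [1.5, -0.1, -4.3]
opening: 0.321
time_s: 4.95
ee_pos: [0.466, -0.0373, 0.2602]
orientation: [2.368, -2.057, -0.009]
wrist_force: [-10.8, -1.9, -1.9]
opening: 0.318
[ 0.46601125 -0.03729669  0.26019769] [-10.76146925  -1.91182474  -1.88101584] [-0.4157069   2.60955655 -0.00764985]
rackx -0.20800075744550445 lat 0.0016963255714183972
```

View pics/s1.png

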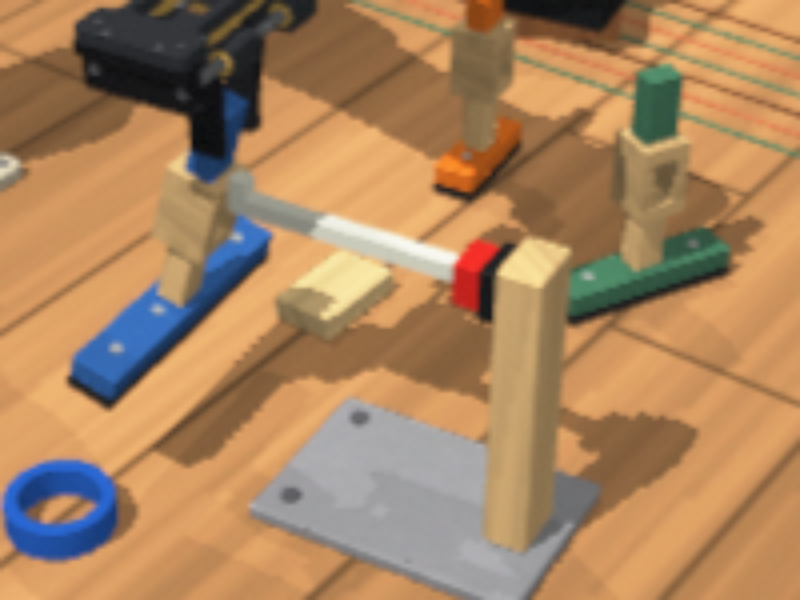

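The block's eye met the bar tip at (240,185) in the crop, and the block is tilted in the grip. I'll back off and look closer.

```bash
python3 -m handwheel '[[[0,0,0],[0,1,0],1],[[0,0,0],[0,2.5,0],1],[[0,0,0],[0,4,0],1],[[0,0,0],[0,4.5,0],1],[[0,0,0],[0,4.5,0],1],[[0,0,0],[0,4.5,0],1]]'
python3 - <<'E'
from h import *
s=manip.get_state();print(s['ee_pos'],s['wrist_force'],s['orientation'])
u=np.array([.9903,.1392]);n=np.array([-.1392,.9903]);p=s['ee_pos'][:2];print('rackx',p@u-.6643,'lat',p@n+.1035)
im=manip.read_camera("scene");a=cv2.resize(im[150:270,200:300,::-1],(400,480),interpolation=cv2.INTER_CUBIC)
c=manip.get_calibration("wrist");w=manip.read_camera("wrist");cv2.imwrite("pics/w3f.png",w[:,:,::-1]);np.save("w3.npy",c)
cv2.imwrite("pics/s2.png",np.hstack([a,cv2.resize(w[100:340,176:376,::-1],(400,480),interpolation=cv2.INTER_CUBIC)]))
E
```

```text
time_s: 5.5
ee_pos: [0.4234, -0.0433, 0.262]
orientation: [-2.371, 2.06, -0.002]
wrist_force: [0.1, 0.4, -4.0]
opening: 0.32
[ 0.42344621 -0.04329815  0.26196383] [ 0.11261703  0.44298589 -4.04996444] [-2.37090253e+00  2.05996278e+00 -2.35117758e-03]
rackx -0.25098831600694965 lat 0.0016781294299216681
```

View pics/s2.png

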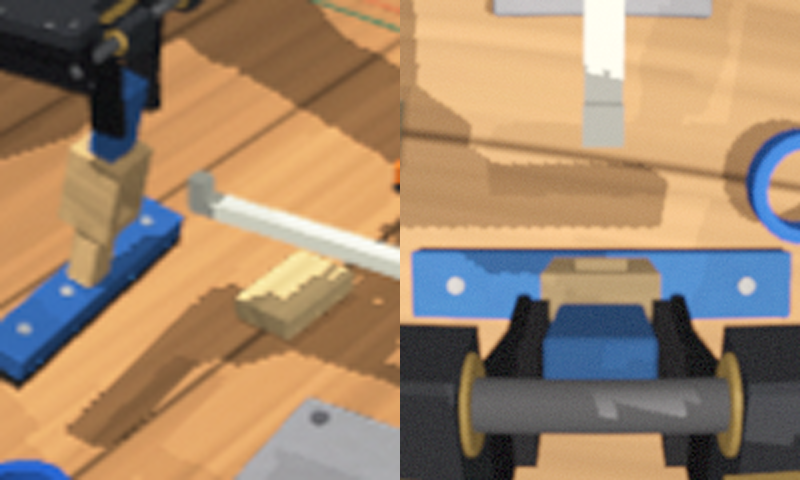

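The block now hangs tilted, with its base swung back. Laterally it matches the bar (eye at 601, bar at 603 in the crop). I'll check its height by triangulating the base screws.

Run:
```python
from h import *
c=np.load("w3.npy",allow_pickle=True).item();S=manip.get_calibration("scene")
sp=lambda x,y:ray(S,(200+x/4-.4,150+y/4-.4)); wp=lambda x,y:rayw(c,(176+(x-400)/2-.25,100+y/2-.25))
for n,a,b in(('screw+y',(147,219),(455,285)),('screw-y',(25,327),(746,286)),('grip top front-y?',(146,82),(640,306)),('tip end left',(213,178),(604,125))):
    print(n,tri(sp(*a),wp(*b)))
s=manip.get_state();print(s['ee_pos'])
```

```text
screw+y (array([0.37691262, 0.02093719, 0.1125146 ]), np.float64(0.001979249534310366))
screw-y (array([ 0.39581043, -0.11857773,  0.11175192]), np.float64(0.0019606401200780474))
grip top front-y? (array([ 0.44822603, -0.04856276,  0.27534801]), np.float64(0.00018884274631524291))
tip end left (array([ 0.47981937, -0.0345592 ,  0.21327881]), np.float64(0.00963245040207795))
[ 0.42351191 -0.04313808  0.26173458]
```

Two facts: the block slipped about 15 mm down during the lift, because I lifted before the jaws had finished closing, and it then tilted about 14°. I'll set it down with the tool tilted so the base lands flat, then regrasp.

```bash
python3 - <<'E'
from h import *
plan([.475,-.36,.262],65)
E
python3 -m handwheel '[[[0,0,4],[3,-1.5,-1],1],[[0,0,8],[6,-3,-2],1],[[0,0,12],[9.5,-4.4,-2],1],[[0,0,16],[13,-5.5,-2],1],[[0,0,20],[16.5,-6.5,-2],1],[[0,0,24],[20,-7.5,-2],1],[[0,0,28],[23.5,-8.3,-2],1],[[0,0,31],[27,-9,-2],1],[[0,0,33],[30,-9.4,-2],1],[[0,0,33],[31.5,-9.6,-2],1]]'
python3 -m handwheel '[[[5,0,0],[0,0,0],1],[[10,0,0],[0,0,1],1],[[14,0,0],[0,0,2],1],[[14,0,0],[0,0,3],1],[[14,0,0],[0,0,3],1],[[14,0,0],[0,0,3],1]]'
python3 - <<'E'
from h import *
s=manip.get_state();print(s['ee_pos'],s['wrist_force'],R.from_rotvec(s['orientation']).as_matrix().round(3))
im=manip.read_camera("scene");cv2.imwrite("pics/s3.png",cv2.resize(im[210:370,70:270,::-1],None,fx=3,fy=3,interpolation=cv2.INTER_CUBIC))
E
```

```text
turn [-0.1  0.  33.1] shift [ 3.21e+01 -6.60e-01 -2.00e-02] | j7 -1.38
time_s: 6.43
ee_pos: [0.5621, -0.3465, 0.2798]
orientation: [1.68, -2.653, 0.0]
wrist_force: [-1.6, -0.8, -3.4]
opening: 0.319
time_s: 6.93
ee_pos: [0.5619, -0.3418, 0.2509]
orientation: [-1.611, 2.527, -0.306]
wrist_force: [0.1, 0.6, -4.6]
opening: 0.321
[ 0.56188    -0.34175531  0.25088772] [ 0.08774257  0.6173995  -4.61997691] [[-0.422 -0.88   0.217]
 [-0.907  0.41  -0.101]
 [-0.    -0.239 -0.971]]
```

View pics/s3.png

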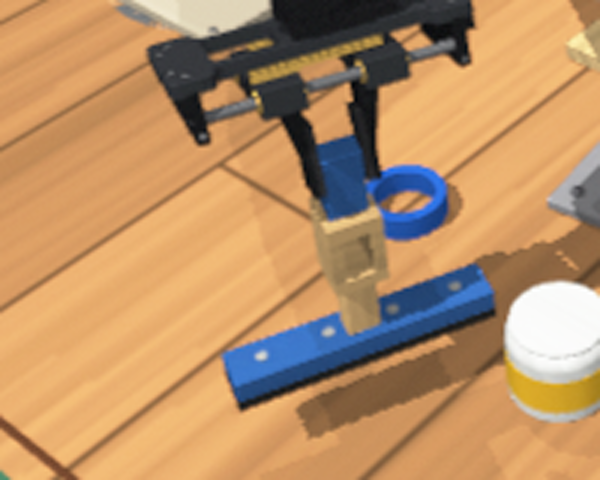

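The block now looks upright but is close to the tin. I'll shift it 5 cm away from the tin and then lower it.

```bash
python3 -m handwheel '[[[0,0,0],[1.5,0,0],1],[[0,0,0],[3.5,0,0],1],[[0,0,0],[5,0.3,1.2],1],[[0,0,0],[5,0.7,2.9],1],[[0,0,0],[5,1,4.3],1],[[0,0,0],[5,1.3,5.2],1],[[0,0,0],[5,1.4,5.8],1],[[0,0,0],[5,1.4,5.8],1]]'
python3 -m handwheel '[[[0,0,0],[0,0.07,0.3],1],[[0,0,0],[0,0.15,0.6],1],[[0,0,0],[0,0.15,0.6],1]]'
```

```text
time_s: 7.65
ee_pos: [0.5413, -0.3869, 0.1908]
orientation: [-1.611, 2.525, -0.307]
wrist_force: [-0.6, 0.4, -4.9]
opening: 0.317
time_s: 7.9
ee_pos: [0.5413, -0.3873, 0.1858]
orientation: [-1.61, 2.525, -0.31]
wrist_force: [-0.3, 0.9, -5.2]
opening: 0.316
```

```bash
for i in 1; do python3 -m handwheel '[[[0,0,0],[0,0.05,0.2],1],[[0,0,0],[0,0.1,0.4],1],[[0,0,0],[0,0.1,0.4],1]]'; done; python3 -m handwheel '[[[0,0,0],[0,0.05,0.15],1],[[0,0,0],[0,0.07,0.3],1],[[0,0,0],[0,0.07,0.3],1]]'
```

```text
time_s: 8.15
ee_pos: [0.5425, -0.3884, 0.1849]
orientation: [-1.608, 2.523, -0.318]
wrist_force: [-3.2, 0.9, 9.0]
opening: 0.313
time_s: 8.4
ee_pos: [0.5443, -0.3892, 0.1849]
orientation: [-1.607, 2.52, -0.325]
wrist_force: [-3.9, 2.6, 21.0]
opening: 0.318
```

```bash
python3 -m handwheel '[[[0,0,0],[0,-0.1,-0.4],1],[[0,0,0],[0,-0.1,-0.4],0.6],[[0,0,0],[0,-0.1,-0.4],0],[[0,0,0],[0,-0.1,-0.4],0],[[0,0,0],[0,-0.1,-0.4],0],[[0,0,0],[0,-0.1,-1.5],0],[[0,0,0],[0,-0.1,-4],0],[[0,0,0],[0,-0.1,-7],0],[[0,0,0],[0,-0.1,-8.5],0],[[0,0,0],[0,-0.1,-8.5],0]]'
python3 -m handwheel '[[[-5,0,0],[0,0,0],0],[[-10,0,0],[0,0,0],0],[[-14,0,0],[0,0,0],0],[[-14,0,0],[0,0,0],0],[[-14,0,0],[0,0,0],0]]'
python3 - <<'E'
from h import *
s=manip.get_state();c=manip.get_calibration("wrist");w=manip.read_camera("wrist");print(s['ee_pos'],R.from_rotvec(s['orientation']).as_matrix().round(3))
cv2.imwrite("pics/w4.png",w[:,:,::-1])
for x in blobs(w,'blue',100):print(x)
W=lambda p,z:plane(rayw(c,p),z)
b=[x for x in blobs(w,'blue',1500) if x[2][1][0]>100 or x[2][1][1]>100][0][0];x0,y0,ww,hh=b[:4]
P,Q=W((x0,y0+hh/2),.026),W((x0+ww,y0+hh/2),.026);d=P-Q;print((P+Q)/2,np.linalg.norm(d),np.degrees(np.arctan2(d[1],d[0])))
E
```

```text
time_s: 9.23
ee_pos: [0.5242, -0.3798, 0.2667]
orientation: [-1.608, 2.522, -0.32]
wrist_force: [0.5, -0.2, 0.8]
opening: 0.917
time_s: 9.65
ee_pos: [0.524, -0.3789, 0.2601]
orientation: [-1.689, 2.648, 0.0]
wrist_force: [-0.0, 0.2, -0.4]
opening: 1.003
[ 0.52398037 -0.37892929  0.26005906] [[-0.421 -0.907  0.001]
 [-0.907  0.421  0.001]
 [-0.001 -0.    -1.   ]]
(array([ 198,  158,  158,   28, 2863], dtype=int32), array([275.5, 170.2]), ((276.5, 171.5), (27.0, 157.0), 90.0))
(array([ 258,  186,   38,   38, 1295], dtype=int32), array([276.8, 205.1]), ((276.5, 204.5), (37.0, 37.0), 90.0))
[ 0.53779046 -0.38768151  0.026     ] 0.1861185855386477 65.09514789024689
```

View pics/w4.png

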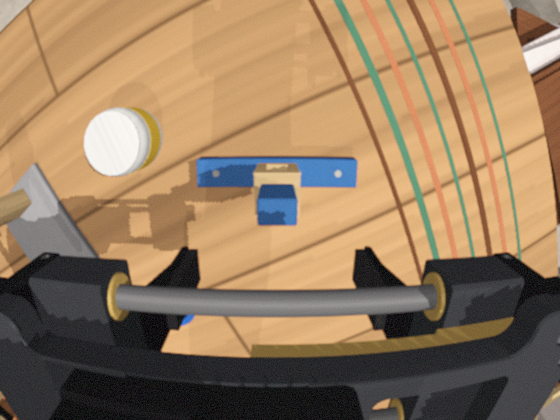

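The block is upright again, with its base at (276,172), and the tin and roll are untouched. Regrasping lower, harder, and waiting for the jaws this time.

```bash
python3 -m handwheel '[[[0,0,0],[0.1,-0.8,1],0],[[0,0,0],[0.15,-1.6,3],0],[[0,0,0],[0.15,-1.6,6],0],[[0,0,0],[0.15,-1.6,8.5],0],[[0,0,0],[0.15,-1.6,9.6],0.3],[[0,0,0],[0.15,-1.6,9.6],0.6],[[0,0,0],[0.15,-1.6,9.6],1],[[0,0,0],[0.15,-1.6,9.6],1],[[0,0,0],[0.15,-1.6,9.6],1],[[0,0,0],[0.15,-1.6,9.6],1]]' 60
python3 -m handwheel '[[[0,0,0],[0,0,0],1],[[0,0,0],[0,0,0],1],[[0,0,0],[0,0,0],1],[[0,0,0],[0,0,0],1]]'
python3 -m handwheel '[[[0,0,0],[0,0,-0.3],1],[[0,0,0],[0,0,-1],1],[[0,0,0],[0,0,-2.5],1],[[0,0,0],[0,0,-5],1],[[0,0,0],[0,0,-8],1],[[0,0,0],[0,0,-11],1],[[0,0,0],[0,0,-12],1],[[0,0,0],[0,0,-12],1],[[0,0,0],[0,0,-12],1]]'
python3 - <<'E'
from h import *
plan([.4186,-.0453,.284],98)
E
```

```text
time_s: 10.53
ee_pos: [0.5379, -0.3876, 0.1669]
orientation: [-1.688, 2.648, -0.004]
wrist_force: [-0.6, 0.3, -0.5]
opening: 0.63
time_s: 10.87
ee_pos: [0.5375, -0.387, 0.1654]
orientation: [-1.689, 2.648, 0.0]
wrist_force: [1.5, 1.9, 0.3]
opening: 0.323
time_s: 11.62
ee_pos: [0.537, -0.3872, 0.2841]
orientation: [1.689, -2.649, -0.001]
wrist_force: [-0.0, -0.8, -5.1]
opening: 0.319
turn [  0.   0. -33.] shift [-25.99  25.17   0.03] | j7 -1.51
```

```bash
python3 -m handwheel '[[[0,0,-2],[-1.2,1.2,0],1],[[0,0,-5],[-3.5,3.4,0],1],[[0,0,-8.5],[-6.2,6,0],1],[[0,0,-12],[-9,8.7,0],1],[[0,0,-16],[-11.8,11.4,0],1],[[0,0,-20],[-14.6,14.1,0],1],[[0,0,-24],[-17.4,16.9,0],1],[[0,0,-28],[-20.2,19.6,0],1],[[0,0,-31],[-23,22.3,0],1],[[0,0,-33],[-25.2,24.4,0],1]]'
python3 -m handwheel '[[[0,0,0],[-0.8,0.75,0],1],[[0,0,0],[-0.8,0.75,0],1],[[0,0,0],[-0.8,0.75,0],1],[[0,0,0],[-0.8,0.75,0],1]]'
cat >> h.py <<'E'
u=np.array([.9903,.1392]);n=np.array([-.1392,.9903])
def rk():
    s=manip.get_state();p=s['ee_pos'][:2];f=s['wrist_force'];M=R.from_rotvec(s['orientation']).as_matrix()
    print('t',round(s['time_s'],2),'rackx %.4f lat %.4f z %.4f'%(p@u-.6643,p@n+.1035,s['ee_pos'][2]),'Fu %.1f Fn %.1f Fz %.1f'%(f[:2]@u,f[:2]@n,f[2]),'yaw %.2f'%np.degrees(np.arctan2(M[1,0],M[0,0])),'tool z',M[:,2].round(3),'open %.3f'%s['opening']);return s
E
python3 - <<'E'
from h import *
s=rk();c=manip.get_calibration("wrist");w=manip.read_camera("wrist");cv2.imwrite("pics/w5.png",w[:,:,::-1])
b=[x for x in blobs(w,'blue',1500)];print(b)
x0,y0,ww,hh=[x for x in b if x[0][2]>150][0][0][:4]
for z in(.12,.14,.145):
    P,Q=[plane(rayw(c,q),z) for q in((x0,y0+hh/2),(x0+ww,y0+hh/2))];d=P-Q;C=(P+Q)/2;print(z,'len',np.linalg.norm(d),'yaw',np.degrees(np.arctan2(d[1],d[0])),'rackx',C[:2]@u-.6643,'lat',C[:2]@n+.1035)
E
```

```text
time_s: 12.45
ee_pos: [0.4202, -0.0531, 0.2828]
orientation: [2.374, -2.054, -0.005]
wrist_force: [0.1, 1.7, -3.3]
opening: 0.316
time_s: 12.78
ee_pos: [0.4137, -0.0501, 0.2841]
orientation: [2.369, -2.062, -0.002]
wrist_force: [-0.6, 0.0, -3.0]
opening: 0.322
t 12.78 rackx -0.2616 lat -0.0037 z 0.2841 Fu -0.6 Fn 0.1 Fz -3.0 yaw -82.08 tool z [-0.001  0.    -1.   ] open 0.322
[(array([ 174,  154,  222,   70, 4448], dtype=int32), array([289.7, 195.4]), ((284.5, 188.5), (69.0, 221.0), 90.0)), (array([ 245,  248,   63,   41, 2013], dtype=int32), array([275.8, 268.7]), ((276.0, 268.0), (40.0, 62.0), 90.0))]
0.12 len 0.21931385918245674 yaw 98.01016850964024 rackx -0.2504674181187047 lat -0.013829010121245724
0.14 len 0.20474823809942713 yaw 98.01016850964024 rackx -0.2459513363030975 lat -0.01320098489272764
0.145 len 0.20110683282866976 yaw 98.01016850964022 rackx -0.24482231584919567 lat -0.013043978585598123
```

Run:
```python
from h import *
w=cv2.imread("pics/w5.png");h=cv2.cvtColor(w,cv2.COLOR_BGR2HSV);m=cv2.inRange(h,np.array(HUE['blue'][0]),np.array(HUE['blue'][1]))
for y in range(180,228,4):
    r=np.where(m[y])[0]; sp=np.split(r,np.where(np.diff(r)>3)[0]+1); print(y,[(q[0],q[-1]) for q in sp if len(q)>2])
c=manip.get_calibration("wrist")
for xa,xb,y in((174,378,208),):
  for z in(.135,.145,.15):
    P,Q=[plane(rayw(c,q),z) for q in((xa,y),(xb,y))];d=P-Q;C=(P+Q)/2;print(z,np.linalg.norm(d),'rackx',C[:2]@u-.6643,'lat',C[:2]@n+.1035)
```

```text
180 [(np.int64(344), np.int64(350)), (np.int64(387), np.int64(395))]
184 [(np.int64(344), np.int64(350)), (np.int64(385), np.int64(395))]
188 [(np.int64(178), np.int64(373)), (np.int64(384), np.int64(393))]
192 [(np.int64(174), np.int64(276)), (np.int64(280), np.int64(284)), (np.int64(291), np.int64(391))]
196 [(np.int64(174), np.int64(295)), (np.int64(299), np.int64(317)), (np.int64(323), np.int64(330)), (np.int64(338), np.int64(350)), (np.int64(354), np.int64(364)), (np.int64(369), np.int64(375)), (np.int64(379), np.int64(389))]
200 [(np.int64(175), np.int64(260)), (np.int64(292), np.int64(314)), (np.int64(320), np.int64(340)), (np.int64(354), np.int64(363)), (np.int64(367), np.int64(386))]
204 [(np.int64(175), np.int64(192)), (np.int64(201), np.int64(244)), (np.int64(309), np.int64(313)), (np.int64(317), np.int64(336)), (np.int64(340), np.int64(351)), (np.int64(360), np.int64(368)), (np.int64(372), np.int64(379))]
208 [(np.int64(188), np.int64(190)), (np.int64(203), np.int64(242)), (np.int64(323), np.int64(347)), (np.int64(364), np.int64(376))]
212 [(np.int64(204), np.int64(243)), (np.int64(323), np.int64(329)), (np.int64(333), np.int64(335)), (np.int64(341), np.int64(349)), (np.int64(367), np.int64(376))]
216 [(np.int64(176), np.int64(180)), (np.int64(194), np.int64(198)), (np.int64(212), np.int64(243)), (np.int64(314), np.int64(321)), (np.int64(330), np.int64(368)), (np.int64(372), np.int64(375))]
220 [(np.int64(219), np.int64(236)), (np.int64(335), np.int64(366)), (np.int64(370), np.int64(375))]
224 []
0.135 0.1934295731896582 rackx -0.2655153829418992 lat -0.004197843638041376
0.145 0.18667418200784447 rackx -0.2626101475513355 lat -0.004206852000650962
0.15 0.18329648641693755 rackx -0.2611575298560536 lat -0.0042113561819557555
```

```bash
python3 -m handwheel '[[[0,0,0],[-0.2,0,0.8],1],[[0,0,0],[-0.42,-0.4,1.6],1],[[0,0,0],[-0.42,-1.4,2.1],1],[[0,0,0],[-0.42,-2.4,2.2],1],[[0,0,0],[-0.42,-3,2.2],1],[[0,0,0],[-0.42,-3.3,2.2],1],[[0,0,0],[-0.42,-3.3,2.2],1],[[0,0,0],[-0.42,-3.3,2.2],1]]'
python3 -c "from h import *;rk()"
python3 -m handwheel '[[[0,0,0],[0,-0.4,0],1],[[0,0,0],[0,-0.8,0],1],[[0,0,0],[0,-1.1,0],1],[[0,0,0],[0,-1.1,0],1]]'
python3 -c "from h import *;rk()"
```

```text
time_s: 13.5
ee_pos: [0.4458, -0.0402, 0.263]
orientation: [2.371, -2.06, -0.001]
wrist_force: [-1.2, 0.2, -3.7]
opening: 0.317
t 13.5 rackx -0.2284 lat 0.0017 z 0.2630 Fu -1.2 Fn 0.3 Fz -3.7 yaw -81.97 tool z [-0.  0. -1.] open 0.317
time_s: 13.83
ee_pos: [0.4574, -0.0385, 0.2633]
orientation: [-2.372, 2.06, -0.0]
wrist_force: [-0.4, 0.4, -4.4]
opening: 0.319
t 13.83 rackx -0.2167 lat 0.0017 z 0.2633 Fu -0.3 Fn 0.4 Fz -4.4 yaw -81.95 tool z [ 0.  0. -1.] open 0.319
```

```bash
python3 -m handwheel '[[[0,0,0],[0.05,-0.5,0],1],[[0,0,0],[0.1,-1.2,0],1],[[0,0,0],[0.1,-1.9,0],1],[[0,0,0],[0.1,-2.4,0],1],[[0,0,0],[0.1,-2.4,0],1]]'
python3 -c "from h import *;rk()"
python3 -m handwheel '[[[0,0,0],[0,-0.6,0],1],[[0,0,0],[0,-1.3,0],1],[[0,0,0],[0,-2,0],1],[[0,0,0],[0,-2.6,0],1],[[0,0,0],[0,-3,0],1],[[0,0,0],[0,-3,0],1],[[0,0,0],[0,-3,0],1]]'
python3 -c "from h import *;rk()"
```

```text
time_s: 14.25
ee_pos: [0.4818, -0.0359, 0.263]
orientation: [-2.372, 2.059, 0.0]
wrist_force: [0.0, 0.1, -4.5]
opening: 0.319
t 14.25 rackx -0.1922 lat 0.0009 z 0.2630 Fu 0.0 Fn 0.1 Fz -4.5 yaw -81.94 tool z [ 0.     0.001 -1.   ] open 0.319
time_s: 14.83
ee_pos: [0.5105, -0.0319, 0.263]
orientation: [2.372, -2.06, -0.001]
wrist_force: [0.7, 0.2, -4.6]
opening: 0.321
t 14.83 rackx -0.1632 lat 0.0008 z 0.2630 Fu 0.7 Fn 0.1 Fz -4.6 yaw -81.95 tool z [-0.  0. -1.] open 0.321
```

```bash
python3 -m handwheel '[[[0,0,0],[0,0,0.5],1],[[0,0,0],[0,0,1.1],1],[[0,0,0],[0,0,1.5],1],[[0,0,0],[0,0,1.6],1],[[0,0,0],[0,0,1.6],1]]'
python3 -c "from h import *;rk()"
python3 -m handwheel '[[[0,0,0],[0,0,0.1],1],[[0,0,0],[0,0,0.2],1],[[0,0,0],[0,0,0.2],1]]'
python3 -c "from h import *;rk()"
python3 -m handwheel '[[[0,0,0],[0,0,0.1],1],[[0,0,0],[0,0,0.15],1],[[0,0,0],[0,0,0.15],1]]'
python3 -c "from h import *;rk()"
```

```text
time_s: 15.25
ee_pos: [0.5101, -0.0321, 0.2466]
orientation: [2.371, -2.06, -0.001]
wrist_force: [-0.2, -0.1, -4.1]
opening: 0.324
t 15.25 rackx -0.1637 lat 0.0007 z 0.2466 Fu -0.2 Fn -0.0 Fz -4.1 yaw -81.97 tool z [-0.001 -0.    -1.   ] open 0.324
time_s: 15.5
ee_pos: [0.5105, -0.032, 0.2452]
orientation: [2.372, -2.06, 0.0]
wrist_force: [-0.2, 0.5, -3.9]
opening: 0.314
t 15.5 rackx -0.1632 lat 0.0007 z 0.2452 Fu -0.1 Fn 0.6 Fz -3.9 yaw -81.97 tool z [ 0. -0. -1.] open 0.314
time_s: 15.75
ee_pos: [0.5104, -0.0321, 0.2436]
orientation: [2.372, -2.06, 0.0]
wrist_force: [0.0, 0.2, -3.7]
opening: 0.32
t 15.75 rackx -0.1633 lat 0.0007 z 0.2436 Fu 0.1 Fn 0.2 Fz -3.7 yaw -81.97 tool z [-0. -0. -1.] open 0.320
```

```bash
python3 -m handwheel '[[[0,0,0],[0,-0.4,0],1],[[0,0,0],[0,-1.2,0],1],[[0,0,0],[0,-2.1,0],1],[[0,0,0],[0,-3.1,0],1],[[0,0,0],[0,-4.1,0],1],[[0,0,0],[0,-5.1,0],1],[[0,0,0],[0,-6,0],1],[[0,0,0],[0,-6.7,0],1],[[0,0,0],[0,-7.2,0],1],[[0,0,0],[0,-7.4,0],1]]'
python3 -c "from h import *;rk()"
S='[[[0,0,0],[0,-0.1,0],1],[[0,0,0],[0,-0.2,0],1],[[0,0,0],[0,-0.3,0],1],[[0,0,0],[0,-0.3,0],1]]'
python3 -m handwheel '[[[0,0,0],[0,-0.1,0],1],[[0,0,0],[0,-0.2,0],1],[[0,0,0],[0,-0.3,0],1],[[0,0,0],[0,-0.3,0],1]]' >/dev/null
python3 -c "from h import *;rk()"
```

```text
time_s: 16.58
ee_pos: [0.5844, -0.0215, 0.2435]
orientation: [-2.372, 2.06, 0.001]
wrist_force: [0.7, -0.1, -4.9]
opening: 0.315
t 16.58 rackx -0.0886 lat 0.0009 z 0.2435 Fu 0.6 Fn -0.2 Fz -4.9 yaw -81.95 tool z [-0.  0. -1.] open 0.315
t 16.92 rackx -0.0863 lat 0.0006 z 0.2438 Fu -0.7 Fn -0.4 Fz -3.7 yaw -81.97 tool z [ 0. -0. -1.] open 0.318
```

```bash
python3 -m handwheel '[[[0,0,0],[0,-0.3,0],1],[[0,0,0],[0,-0.6,0],1],[[0,0,0],[0,-0.8,0],1],[[0,0,0],[0,-0.8,0],1]]' >/dev/null
python3 -c "from h import *;rk()"
python3 -m handwheel '[[[0,0,0],[0,-0.1,0],1],[[0,0,0],[0,-0.2,0],1],[[0,0,0],[0,-0.3,0],1],[[0,0,0],[0,-0.3,0],1]]' >/dev/null
python3 -c "from h import *;rk()"
python3 -m handwheel '[[[0,0,0],[0,-0.1,0],1],[[0,0,0],[0,-0.2,0],1],[[0,0,0],[0,-0.3,0],1],[[0,0,0],[0,-0.3,0],1]]' >/dev/null
python3 -c "from h import *;rk()"
```

```text
t 17.25 rackx -0.0778 lat 0.0008 z 0.2437 Fu 0.4 Fn -0.2 Fz -5.0 yaw -81.96 tool z [ 0.  0. -1.] open 0.313
t 17.58 rackx -0.0751 lat 0.0008 z 0.2437 Fu 0.9 Fn 0.5 Fz -4.2 yaw -81.96 tool z [ 0. -0. -1.] open 0.319
t 17.92 rackx -0.0721 lat 0.0008 z 0.2437 Fu -1.3 Fn -0.4 Fz -4.2 yaw -81.96 tool z [ 0.  0. -1.] open 0.317
```

```bash
python3 -m handwheel '[[[0,0,0],[0,-0.1,0],1],[[0,0,0],[0,-0.2,0],1],[[0,0,0],[0,-0.2,0],1]]' >/dev/null
python3 -c "from h import *;rk()"
python3 -m handwheel '[[[0,0,0],[0,-0.1,0],1],[[0,0,0],[0,-0.2,0],1],[[0,0,0],[0,-0.2,0],1]]' >/dev/null
python3 -c "from h import *;rk()"
python3 -m handwheel '[[[0,0,0],[0,-0.1,0],1],[[0,0,0],[0,-0.2,0],1],[[0,0,0],[0,-0.2,0],1]]' >/dev/null
python3 -c "from h import *;rk()"
```

```text
t 18.17 rackx -0.0701 lat 0.0008 z 0.2437 Fu -0.8 Fn 0.8 Fz -4.6 yaw -81.96 tool z [ 0. -0. -1.] open 0.317
t 18.42 rackx -0.0681 lat 0.0008 z 0.2437 Fu 0.9 Fn -0.1 Fz -3.7 yaw -81.96 tool z [ 0. -0. -1.] open 0.318
t 18.67 rackx -0.0661 lat 0.0008 z 0.2437 Fu 0.2 Fn 0.4 Fz -4.3 yaw -81.97 tool z [ 0. -0. -1.] open 0.317
```

```bash
python3 -m handwheel '[[[0,0,0],[0,-0.1,0],1],[[0,0,0],[0,-0.2,0],1],[[0,0,0],[0,-0.2,0],1]]' >/dev/null
python3 -c "from h import *;rk()"
python3 -m handwheel '[[[0,0,0],[0,-0.1,0],1],[[0,0,0],[0,-0.2,0],1],[[0,0,0],[0,-0.2,0],1]]' >/dev/null
python3 -c "from h import *;rk()"
```

```text
t 18.92 rackx -0.0641 lat 0.0008 z 0.2437 Fu 0.0 Fn -0.2 Fz -3.4 yaw -81.96 tool z [ 0.  0. -1.] open 0.317
t 19.17 rackx -0.0634 lat 0.0008 z 0.2434 Fu -7.9 Fn 0.5 Fz -1.3 yaw -81.97 tool z [-0.003 -0.001 -1.   ] open 0.315
```

```bash
python3 -m handwheel '[[[0,0,0],[0,0.05,0],1],[[0,0,0],[0,0.1,0.05],1],[[0,0,0],[0,0.1,0.1],1],[[0,0,0],[0,0.1,0.1],1]]' >/dev/null
python3 -c "from h import *;rk()"
python3 -m handwheel '[[[0,0,0],[0,0,0.05],1],[[0,0,0],[0,0,0.1],1],[[0,0,0],[0,0,0.1],1]]' >/dev/null
python3 -c "from h import *;rk()"
```

```text
t 19.5 rackx -0.0636 lat 0.0007 z 0.2432 Fu -6.7 Fn 0.5 Fz 1.4 yaw -81.97 tool z [-0. -0. -1.] open 0.318
t 19.75 rackx -0.0636 lat 0.0008 z 0.2432 Fu -9.2 Fn -0.0 Fz 7.5 yaw -81.98 tool z [ 0.    -0.001 -1.   ] open 0.324
```

```bash
python3 -m handwheel '[[[0,0,0],[0,-0.03,-0.1],1],[[0,0,0],[0,-0.07,-0.1],1],[[0,0,0],[0,-0.07,-0.1],1],[[0,0,0],[0,-0.07,-0.1],1]]' >/dev/null
python3 -c "from h import *;rk()"
python3 -m handwheel '[[[0,0,0],[0,-0.02,0],1],[[0,0,0],[0,-0.02,0],1],[[0,0,0],[0,-0.02,0],1]]' >/dev/null
python3 -c "from h import *;rk()"
```

```text
t 20.08 rackx -0.0635 lat 0.0007 z 0.2432 Fu -9.7 Fn 0.4 Fz 4.1 yaw -81.98 tool z [-0.002 -0.001 -1.   ] open 0.318
t 20.33 rackx -0.0634 lat 0.0008 z 0.2432 Fu -11.4 Fn 0.1 Fz 4.6 yaw -81.98 tool z [-0.002 -0.001 -1.   ] open 0.318
```

```bash
python3 -m handwheel '[[[0,0,0],[0,0.07,-0.05],1],[[0,0,0],[0,0.14,-0.08],1],[[0,0,0],[0,0.14,-0.08],1],[[0,0,0],[0,0.14,-0.08],0.6],[[0,0,0],[0,0.14,-0.08],0.3],[[0,0,0],[0,0.14,-0.08],0.3],[[0,0,0],[0,0.14,-0.08],0.3],[[0,0,0],[0,0.14,-0.08],0.3]]'
python3 -c "from h import *;rk()"
python3 -m handwheel '[[[0,0,0],[0,0,-1],0.3],[[0,0,0],[0,0,-3],0.3],[[0,0,0],[0,0,-6],0.3],[[0,0,0],[0,0,-8],0],[[0,0,0],[0,0,-8.5],0],[[0,0,0],[0,0,-8.5],0]]' >/dev/null
python3 - <<'E'
from h import *
rk();w=manip.read_camera("wrist");cv2.imwrite("pics/w6.png",w[:,:,::-1]);a=manip.read_camera("scene");t=manip.read_camera("top")
cv2.imwrite("pics/m1.png",np.hstack([cv2.resize(a[170:310,230:370,::-1],(400,400),interpolation=cv2.INTER_CUBIC),cv2.resize(t[130:230,230:330,::-1],(400,400),interpolation=cv2.INTER_CUBIC)]))
E
```

```text
time_s: 21.0
ee_pos: [0.6093, -0.0181, 0.2438]
orientation: [-2.371, 2.06, -0.001]
wrist_force: [-0.1, -0.4, -0.0]
opening: 0.613
t 21.0 rackx -0.0635 lat 0.0008 z 0.2438 Fu -0.1 Fn -0.4 Fz -0.0 yaw -81.96 tool z [ 0.001 -0.    -1.   ] open 0.613
t 21.5 rackx -0.0630 lat 0.0010 z 0.3309 Fu 0.4 Fn 0.3 Fz -1.4 yaw -81.96 tool z [ 0.004 -0.    -1.   ] open 0.842
```

View pics/m1.png

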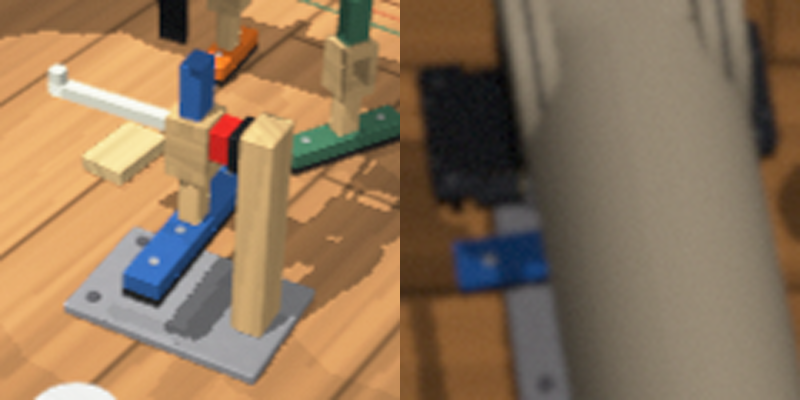

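The blue block hangs square against the red sleeve (at (228,140) in the crop). Next is the green one, using the wrist camera and numbers since my picture budget is almost spent.

```bash
python3 -m handwheel '[[[0,0,-5],[-1.5,0,0],0],[[0,0,-12],[-4.5,-0.2,0],0],[[0,0,-19],[-8,-0.4,0],0],[[0,0,-26],[-11.5,-0.6,0],0],[[0,0,-33],[-15,-0.8,1],0],[[0,0,-40],[-18.5,-1,2],0],[[0,0,-47],[-22,-1.2,3.5],0],[[0,0,-54],[-25,-1.5,5],0],[[0,0,-61],[-27.5,-1.7,6.3],0],[[0,0,-68],[-29.5,-1.8,7],0]]' >/dev/null
python3 -m handwheel '[[[0,0,-7],[0,0,0],0],[[0,0,-14],[0,0,0],0],[[0,0,-21],[0,0,0],0],[[0,0,-28],[0,0,0],0],[[0,0,-35],[0,0,0],0],[[0,0,-42],[0,0,0],0],[[0,0,-49],[0,0,0],0],[[0,0,-56],[0,0,0],0],[[0,0,-63],[0,0,0],0],[[0,0,-70],[0,0,0],0]]' >/dev/null
python3 -m handwheel '[[[0,0,-6],[0,0,0],0],[[0,0,-8.5],[0,0,0],0],[[0,0,-8.5],[0,0,0],0],[[0,0,-8.5],[0,0,0],0]]'
cat >> h.py <<'E'
def base(col,z,L,save,hint=None):
    """base of a block seen by the wrist camera: rect of the widest blob on plane z; offset from TCP in tool cm"""
    c=manip.get_calibration("wrist");w=manip.read_camera("wrist");cv2.imwrite(save,w[:,:,::-1])
    h=cv2.cvtColor(w,cv2.COLOR_RGB2HSV);m=cv2.inRange(h,np.array(HUE[col][0]),np.array(HUE[col][1]))
    m[300:]=0;m=cv2.morphologyEx(m,cv2.MORPH_CLOSE,np.ones((5,5)))
    for b in blobs(w,col,100): print(col,b[0],b[1],[np.round(q,1) for q in b[2]])
    return c,w,m
def span(c,p,q,z):
    s=manip.get_state();M=R.from_rotvec(s['orientation']).as_matrix()
    P,Q=[plane(rayw(c,k),z) for k in(p,q)];d=P-Q;C=(P+Q)/2
    print('len %.4f yaw %.1f'%(np.linalg.norm(d),np.degrees(np.arctan2(d[1],d[0]))%180),'centre',C.round(4),'off tool cm',((M.T@(C-s['ee_pos']))[:2]*100).round(2))
E
python3 - <<'E'
from h import *
s=rk();print(s['joint_positions'].round(2),s['ee_pos'])
base('green',.026,.14,'pics/w7.png')
E
```

```text
time_s: 23.65
ee_pos: [0.5852, 0.2763, 0.2574]
orientation: [-2.657, -1.675, 0.002]
wrist_force: [0.8, -0.7, -1.0]
opening: 0.999
t 23.65 rackx -0.0463 lat 0.2956 z 0.2574 Fu 0.6 Fn -0.8 Fz -1.0 yaw 64.44 tool z [-0.001 -0.    -1.   ] open 0.999
[ 0.19  0.59 -1.06  1.34  0.51  1.5   0.3 ] [0.58524463 0.27627075 0.25744268]
green [222 177  31   7 101] [237.6 178.7] [array([237., 180.]), array([30.,  6.]), np.float64(0.0)]
green [253 176  84  28 640] [309.2 185.6] [array([294.5, 189.5]), array([27., 83.]), np.float64(90.0)]
green [263 214  36  42 978] [280.2 235.8] [array([280.5, 234.5]), array([41., 35.]), np.float64(90.0)]
```

Run:
```python
from h import *
c=manip.get_calibration("wrist");span(c,(222,190),(337.5,189.5),.026)
# second view for height: base centre from wrist vs top
T=manip.get_calibration("top");print('grip',tri(rayw(c,(280.5,245)),ray(T,(161,191.5))), plane(rayw(c,(280.5,245)),.185))
w=cv2.imread("pics/w7.png");h=cv2.cvtColor(w,cv2.COLOR_BGR2HSV)
for x in(230,245,320,332): print(x,[y for y in range(165,215) if 60<h[y,x,0]<95 and h[y,x,1]>60])
```

```text
len 0.1357 yaw 64.7 centre [0.5901 0.2777 0.026 ] off tool cm [0.36 0.39]
grip (array([0.58461409, 0.27872355, 0.20630813]), np.float64(8.601770620212228e-05)) [0.59277415 0.27518028 0.185     ]
230 [177, 178, 179, 180, 181, 182, 183, 184, 185, 186, 187, 188, 189, 190, 191, 192, 193, 194, 195, 196, 197, 198, 199, 200, 201, 202, 203, 204, 205]
245 [177, 178, 179, 180, 181, 182, 183, 184, 185, 186, 187, 188, 189, 190, 191, 192, 193, 194, 195, 196, 197, 198, 199, 200, 201, 202, 203, 204, 205]
320 [176, 177, 178, 179, 180, 181, 182, 183, 184, 185, 186, 187, 188, 197, 198, 199, 200, 201, 202, 203, 204]
332 [177, 178, 179, 180, 181, 182, 183, 184, 185, 186, 187, 188, 189, 190, 191, 192, 193, 194, 195, 196, 197, 198, 199, 200, 201, 202, 203, 204]
```

```bash
python3 -m handwheel '[[[0,0,0],[0.2,0.4,1],0],[[0,0,0],[0.3,0.55,3],0],[[0,0,0],[0.3,0.55,6],0],[[0,0,0],[0.3,0.55,8.3],0.3],[[0,0,0],[0.3,0.55,9.2],0.5],[[0,0,0],[0.3,0.55,9.2],0.6],[[0,0,0],[0.3,0.55,9.2],1],[[0,0,0],[0.3,0.55,9.2],1],[[0,0,0],[0.3,0.55,9.2],1],[[0,0,0],[0.3,0.55,9.2],1]]' 60 >/dev/null
python3 -m handwheel '[[[0,0,0],[0,0,0],1],[[0,0,0],[0,0,0],1],[[0,0,0],[0,0,0],1]]'
python3 -m handwheel '[[[0,0,0],[0,0,-0.3],1],[[0,0,0],[0,0,-1],1],[[0,0,0],[0,0,-2.5],1],[[0,0,0],[0,0,-5],1],[[0,0,0],[0,0,-8],1],[[0,0,0],[0,0,-11],1],[[0,0,0],[0,0,-12],1],[[0,0,0],[0,0,-12],1]]'
python3 - <<'E'
from h import *
s=rk();print(s['joint_positions'].round(2));plan([.4156,-.0458,.284],98)
E
```

```text
time_s: 24.78
ee_pos: [0.5919, 0.2768, 0.1668]
orientation: [2.656, 1.677, 0.0]
wrist_force: [-0.3, -2.7, 1.9]
opening: 0.326
time_s: 25.45
ee_pos: [0.5923, 0.2779, 0.2905]
orientation: [2.656, 1.677, 0.008]
wrist_force: [0.7, 1.2, -1.8]
opening: 0.315
t 25.45 rackx -0.0390 lat 0.2963 z 0.2905 Fu 0.8 Fn 1.1 Fz -1.8 yaw 64.54 tool z [ 0.005  0.003 -1.   ] open 0.315
[ 0.18  0.58 -1.07  1.27  0.51  1.56  0.31]
turn [  0.2  -0.2 -33.5] shift [-36.83  -2.05   0.48] | j7 0.31
```

```bash
python3 -m handwheel '[[[0,0,5],[-1.5,-0.4,0],1],[[0,0,12],[-4.5,-1.2,0],1],[[0,0,19],[-8.5,-2,0],1],[[0,0,26],[-12.5,-2.5,0],1],[[0,0,33],[-16.5,-2.8,0],1],[[0,0,40],[-20.5,-2.8,0],1],[[0,0,47],[-24.5,-2.8,0],1],[[0,0,54],[-28.5,-2.6,0],1],[[0,0,61],[-32,-2.4,0],1],[[0,0,68],[-34.8,-2.2,0.3],1]]' >/dev/null
python3 - <<'E'
from h import *
plan([.4156,-.0458,.284],98)
E
python3 -m handwheel '[[[0,0,7],[0,0,0],1],[[0,0,14],[0,0,0],1],[[0,0,21],[0,0,0],1],[[0,0,28],[0,0,0],1],[[0,0,35],[0,0,0],1],[[0,0,42],[0,0,0],1],[[0,0,49],[0,0,0],1],[[0,0,56],[0,0,0],1],[[0,0,63],[0,0,0],1],[[0,0,70],[0,0,0],1]]' >/dev/null
python3 - <<'E'
from h import *
s=rk();print(s['joint_positions'].round(2));plan([.4156,-.0458,.284],98)
E
```

```text
turn [ 0.1 -0.1 78. ] shift [-0.38  1.52 -0.1 ] | j7 0.03
t 27.12 rackx -0.2507 lat 0.0170 z 0.2824 Fu 0.5 Fn 0.7 Fz -1.8 yaw -73.84 tool z [-0.002  0.    -1.   ] open 0.319
[ 1.12 -0.17 -1.03  1.85 -0.15  1.38 -1.16]
turn [0.1 0.  8.2] shift [ 1.54  1.07 -0.16] | j7 -1.16
```

```bash
python3 -m handwheel '[[[0,0,5],[0.8,0.5,0],1],[[0,0,8.2],[1.6,1.1,0],1],[[0,0,8.2],[1.6,1.1,0],1],[[0,0,8.2],[1.6,1.1,0],1],[[0,0,8.2],[1.6,1.1,0],1]]' >/dev/null
python3 - <<'E'
from h import *
s=rk();c,w,m=base('green',.145,.14,'pics/w8.png')
h=cv2.cvtColor(w,cv2.COLOR_RGB2HSV)
for y in range(176,230,6):
    r=[x for x in range(160,400) if 60<h[y,x,0]<95 and h[y,x,1]>60]; print(y,(r[0],r[-1],len(r)) if r else None)
b=blobs(w,'green',300)
E
```

```text
t 27.53 rackx -0.2585 lat 0.0001 z 0.2831 Fu -0.5 Fn 0.1 Fz -3.0 yaw -81.54 tool z [-0.001  0.    -1.   ] open 0.318
green [ 201  188  150   30 1248] [252.8 196.7] [array([275.5, 202.5]), array([ 29., 149.]), np.float64(90.0)]
green [ 245  250   62   39 1194] [275.5 269.1] [array([275.5, 269. ]), array([38., 61.]), np.float64(90.0)]
green [246 318  61   9 349] [275.4 322.4] [array([276., 322.]), array([ 8., 60.]), np.float64(90.0)]
green [536 399  24  21 202] [550.5 412. ] [array([547.5, 409. ]), array([20., 23.]), np.float64(90.0)]
176 None
182 None
188 (205, 348, 144)
194 (200, 352, 153)
200 (201, 352, 124)
206 (201, 351, 80)
212 (201, 351, 73)
218 (202, 350, 87)
224 (202, 349, 83)
```

Run:
```python
from h import *
c=manip.get_calibration("wrist")
for z in(.135,.142,.15):
    span(c,(200.5,206),(352,206),z);P,Q=[plane(rayw(c,k),z) for k in((200.5,206),(352,206))];C=(P+Q)/2;print(C[:2]@u-.6643,C[:2]@n+.1035)
```

```text
len 0.1407 yaw 98.5 centre [ 0.4147 -0.0468  0.135 ] off tool cm [0.08 0.17]
-0.2601109929561603 -0.0005413814703233572
len 0.1372 yaw 98.5 centre [ 0.4167 -0.0465  0.142 ] off tool cm [ 0.08 -0.03]
-0.2581299352122385 -0.0005196681655436214
len 0.1333 yaw 98.5 centre [ 0.4189 -0.0461  0.15  ] off tool cm [ 0.08 -0.26]
-0.25586586921918497 -0.0004948529600810742
```

```bash
python3 -m handwheel '[[[0,0,0.5],[-0.05,0,0.8],1],[[0,0,0.5],[-0.05,-0.4,1.5],1],[[0,0,0.5],[-0.05,-1.4,1.9],1],[[0,0,0.5],[-0.05,-2.4,1.95],1],[[0,0,0.5],[-0.05,-3.1,1.95],1],[[0,0,0.5],[-0.05,-3.5,1.95],1],[[0,0,0.5],[-0.05,-3.9,1.95],1],[[0,0,0.5],[-0.05,-4.2,1.95],1],[[0,0,0.5],[-0.05,-4.2,1.95],1]]' >/dev/null
python3 -c "from h import *;rk()"
```

```text
t 28.33 rackx -0.2162 lat 0.0005 z 0.2638 Fu -0.5 Fn 0.7 Fz -2.1 yaw -82.13 tool z [-0.     0.001 -1.   ] open 0.318
```

```bash
python3 -m handwheel '[[[0,0,0],[0,-0.5,0],1],[[0,0,0],[0,-1.2,0],1],[[0,0,0],[0,-2,0],1],[[0,0,0],[0,-2.9,0],1],[[0,0,0],[0,-3.8,0],1],[[0,0,0],[0,-4.6,0],1],[[0,0,0],[0,-5.2,0],1],[[0,0,0],[0,-5.5,0],1],[[0,0,0],[0,-5.5,0],1]]' >/dev/null
python3 -c "from h import *;rk()"
python3 -m handwheel '[[[0,0,0],[0,0,0.5],1],[[0,0,0],[0,0,1.1],1],[[0,0,0],[0,0,1.6],1],[[0,0,0],[0,0,1.8],1],[[0,0,0],[0,0,1.8],1]]' >/dev/null
python3 -c "from h import *;rk()"
python3 -m handwheel '[[[0,0,0],[0,-0.5,0],1],[[0,0,0],[0,-1.3,0],1],[[0,0,0],[0,-2.2,0],1],[[0,0,0],[0,-3.1,0],1],[[0,0,0],[0,-3.8,0],1],[[0,0,0],[0,-4.3,0],1],[[0,0,0],[0,-4.5,0],1],[[0,0,0],[0,-4.5,0],1],[[0,0,0],[0,-4.5,0],1]]' >/dev/null
python3 -c "from h import *;rk()"
```

```text
t 29.08 rackx -0.1611 lat 0.0004 z 0.2639 Fu -0.1 Fn -0.2 Fz -3.5 yaw -82.15 tool z [-0.     0.001 -1.   ] open 0.316
t 29.5 rackx -0.1620 lat 0.0001 z 0.2453 Fu 0.6 Fn -0.3 Fz -2.3 yaw -82.17 tool z [-0.001 -0.    -1.   ] open 0.315
t 30.25 rackx -0.1165 lat 0.0002 z 0.2460 Fu 0.1 Fn 0.5 Fz -3.3 yaw -82.15 tool z [-0.  0. -1.] open 0.317
```

```bash
python3 -m handwheel '[[[0,0,0],[0,-0.4,0.05],1],[[0,0,0],[0,-0.8,0.1],1],[[0,0,0],[0,-1,0.1],1],[[0,0,0],[0,-1,0.1],1]]' >/dev/null
python3 -c "from h import *;rk()"
python3 -m handwheel '[[[0,0,0],[0,-0.1,0],1],[[0,0,0],[0,-0.2,0],1],[[0,0,0],[0,-0.2,0],1]]' >/dev/null
python3 -c "from h import *;rk()"
python3 -m handwheel '[[[0,0,0],[0,-0.1,0],1],[[0,0,0],[0,-0.2,0],1],[[0,0,0],[0,-0.2,0],1]]' >/dev/null
python3 -c "from h import *;rk()"
```

```text
t 30.58 rackx -0.1061 lat 0.0000 z 0.2450 Fu 0.2 Fn 0.2 Fz -2.6 yaw -82.17 tool z [ 0.  0. -1.] open 0.318
t 30.83 rackx -0.1044 lat 0.0000 z 0.2450 Fu 0.0 Fn 0.1 Fz -2.6 yaw -82.17 tool z [ 0. -0. -1.] open 0.316
t 31.08 rackx -0.1023 lat 0.0000 z 0.2450 Fu 0.6 Fn 0.2 Fz -2.5 yaw -82.16 tool z [ 0. -0. -1.] open 0.321
```

```bash
python3 -m handwheel '[[[0,0,0],[0,-0.1,0],1],[[0,0,0],[0,-0.2,0],1],[[0,0,0],[0,-0.2,0],1]]' >/dev/null
python3 -c "from h import *;rk()"
python3 -m handwheel '[[[0,0,0],[0,-0.1,0],1],[[0,0,0],[0,-0.15,0],1],[[0,0,0],[0,-0.15,0],1]]' >/dev/null
python3 -c "from h import *;rk()"
```

```text
t 31.33 rackx -0.1003 lat 0.0000 z 0.2450 Fu -0.3 Fn -0.1 Fz -2.8 yaw -82.16 tool z [ 0.  0. -1.] open 0.322
t 31.58 rackx -0.0999 lat 0.0001 z 0.2449 Fu -6.5 Fn -0.5 Fz 1.8 yaw -82.16 tool z [-0.003 -0.001 -1.   ] open 0.317
```

```bash
python3 -m handwheel '[[[0,0,0],[0,0.05,0],1],[[0,0,0],[0,0.1,0.05],1],[[0,0,0],[0,0.1,0.1],1],[[0,0,0],[0,0.1,0.1],1]]' >/dev/null
python3 -c "from h import *;rk()"
python3 -m handwheel '[[[0,0,0],[0,-0.05,0.05],1],[[0,0,0],[0,-0.1,0.05],1],[[0,0,0],[0,-0.12,0.05],1],[[0,0,0],[0,-0.12,0.05],1]]' >/dev/null
python3 -c "from h import *;rk()"
```

```text
t 31.92 rackx -0.1000 lat 0.0000 z 0.2446 Fu -4.9 Fn 0.8 Fz 5.9 yaw -82.17 tool z [ 0. -0. -1.] open 0.319
t 32.25 rackx -0.0998 lat 0.0001 z 0.2445 Fu -13.7 Fn -0.3 Fz 13.9 yaw -82.17 tool z [-0.002 -0.001 -1.   ] open 0.317
```

```bash
python3 -m handwheel '[[[0,0,0],[0,0.03,-0.1],1],[[0,0,0],[0,0.03,-0.15],1],[[0,0,0],[0,0.03,-0.15],1]]' >/dev/null
python3 -c "from h import *;rk()"
python3 -m handwheel '[[[0,0,0],[0,0.08,-0.03],1],[[0,0,0],[0,0.15,-0.05],1],[[0,0,0],[0,0.15,-0.05],1],[[0,0,0],[0,0.15,-0.05],0.6],[[0,0,0],[0,0.15,-0.05],0.3],[[0,0,0],[0,0.15,-0.05],0.3],[[0,0,0],[0,0.15,-0.05],0.3],[[0,0,0],[0,0.15,-0.05],0.3]]' >/dev/null
python3 -c "from h import *;rk()"
python3 -m handwheel '[[[0,0,0],[0,0,-1],0.3],[[0,0,0],[0,0,-3],0.3],[[0,0,0],[0,0,-6],0.3],[[0,0,0],[0,0,-8],0],[[0,0,0],[0,0,-8.5],0],[[0,0,0],[0,0,-8.5],0]]' >/dev/null
python3 - <<'E'
from h import *
s=rk();print(s['joint_positions'].round(2));c,w,m=base('green',.1,.14,'pics/w9.png');
for b in blobs(w,'blue',200):print(b[0],b[1])
a=manip.read_camera("scene");cv2.imwrite("pics/s9.png",a[:,:,::-1])
plan([.405,.342,.26],95)
E
```

```text
t 32.5 rackx -0.0999 lat 0.0001 z 0.2446 Fu -5.5 Fn -0.1 Fz 0.3 yaw -82.16 tool z [-0.002 -0.    -1.   ] open 0.317
t 33.17 rackx -0.1004 lat 0.0000 z 0.2457 Fu 0.9 Fn -0.8 Fz 0.5 yaw -82.16 tool z [ 0. -0. -1.] open 0.611
t 33.67 rackx -0.0999 lat 0.0003 z 0.3325 Fu -0.3 Fn -0.2 Fz -1.0 yaw -82.16 tool z [ 0.003 -0.    -1.   ] open 0.845
[ 0.8   0.36 -1.09  1.42  0.32  1.54 -1.7 ]
green [218 173  32  29 479] [233.3 184.8] [array([233.5, 187. ]), array([28., 31.]), np.float64(90.0)]
green [259 208  36  43 904] [276.2 229.3] [array([276.5, 229. ]), array([42., 35.]), np.float64(90.0)]
[ 195  141   61   30 1386] [223.5 155.5]
[297 141  59  30 852] [325.1 154.6]
[ 256  162   39   36 1259] [274.9 179.8]
[334 258  11  31 202] [338.5 273.7]
turn [ 0.  -0.   2.8] shift [-38.55  11.59   7.  ] | j7 -1.7
```

```bash
python3 -m handwheel '[[[0,0,-5],[-1.5,0.3,0],0],[[0,0,-12],[-5,1.2,0],0],[[0,0,-19],[-9,2.5,0],0],[[0,0,-26],[-13,3.8,0],0],[[0,0,-33],[-17,5,1],0],[[0,0,-40],[-21,6.2,2],0],[[0,0,-47],[-25,7.5,3],0],[[0,0,-54],[-29,8.8,4.5],0],[[0,0,-61],[-33,10,6],0],[[0,0,-68],[-36.5,11,7],0]]' >/dev/null
python3 -m handwheel '[[[0,0,-7],[0,0,0],0],[[0,0,-14],[0,0,0],0],[[0,0,-21],[0,0,0],0],[[0,0,-28],[0,0,0],0],[[0,0,-35],[0,0,0],0],[[0,0,-42],[0,0,0],0],[[0,0,-49],[0,0,0],0],[[0,0,-56],[0,0,0],0],[[0,0,-63],[0,0,0],0],[[0,0,-70],[0,0,0],0]]' >/dev/null
python3 -c "
from h import *
s=rk();print(s['joint_positions'].round(2));plan([.405,.342,.26],95)"
```

```text
t 35.43 rackx -0.2082 lat 0.3588 z 0.2611 Fu 0.2 Fn 0.1 Fz 0.0 yaw 56.20 tool z [-0.001 -0.001 -1.   ] open 0.996
[ 0.42  0.44 -1.45  1.66  0.44  1.44 -0.09]
turn [ -0.1   0.1 -38.8] shift [ 1.52 -2.35  0.11] | j7 -0.09
```

```bash
python3 -m handwheel '[[[0,0,-6],[0.4,-0.5,0],0],[[0,0,-13],[0.8,-1.2,0],0],[[0,0,-20],[1.2,-1.8,0],0],[[0,0,-27],[1.5,-2.3,0],0],[[0,0,-34],[1.5,-2.3,0],0],[[0,0,-38.8],[1.5,-2.3,0],0],[[0,0,-38.8],[1.5,-2.3,0],0],[[0,0,-38.8],[1.5,-2.3,0],0]]' >/dev/null
python3 - <<'E'
from h import *
s=rk();print(s['joint_positions'].round(2),s['ee_pos'])
c,w,m=base('orange',.026,.095,'pics/w10.png');h=cv2.cvtColor(w,cv2.COLOR_RGB2HSV)
for y in range(160,225,5):
    r=[x for x in range(180,380) if 3<h[y,x,0]<14 and h[y,x,1]>200]; print(y,(r[0],r[-1],len(r)) if r else None)
E
```

```text
t 36.1 rackx -0.2150 lat 0.3855 z 0.2615 Fu 0.4 Fn -0.2 Fz -0.3 yaw 94.48 tool z [-0.001 -0.001 -1.   ] open 0.998
[ 0.35  0.48 -1.45  1.64  0.48  1.46  0.5 ] [0.40561179 0.34175955 0.26147745]
160 None
165 None
170 (246, 268, 11)
175 None
180 (304, 311, 2)
185 (306, 315, 5)
190 (300, 304, 3)
195 None
200 (286, 289, 2)
205 (261, 291, 20)
210 (261, 292, 19)
215 (261, 291, 22)
220 (269, 294, 7)
```

Run:
```python
from h import *
w=cv2.imread('pics/w10.png');h=cv2.cvtColor(w,cv2.COLOR_BGR2HSV)
print([tuple(int(v) for v in h[185,x]) for x in range(220,345,5)])
for lo in(165,180,195):
    m=cv2.inRange(h,np.array((2,lo,90)),np.array((14,255,255)));m=cv2.morphologyEx(m,cv2.MORPH_OPEN,np.ones((3,3)))
    n_,l,st,ce=cv2.connectedComponentsWithStats(m);print(lo,[(s.tolist(),c_.round(1).tolist()) for s,c_ in zip(st[1:],ce[1:]) if s[4]>80])
```

```text
[(16, 112, 228), (16, 116, 227), (16, 111, 228), (15, 119, 221), (14, 190, 246), (15, 190, 245), (15, 198, 245), (17, 78, 151), (17, 111, 143), (17, 98, 146), (18, 96, 178), (18, 97, 169), (17, 105, 162), (18, 104, 150), (18, 106, 147), (18, 102, 148), (11, 149, 183), (14, 203, 191), (13, 201, 192), (13, 204, 191), (15, 122, 174), (15, 125, 173), (14, 124, 171), (16, 123, 172), (15, 125, 171)]
165 [([238, 166, 76, 8, 256], [275.3, 169.2]), ([296, 175, 21, 21, 353], [307.7, 184.8]), ([258, 200, 38, 43, 1415], [277.4, 221.4])]
180 [([238, 168, 48, 6, 146], [261.3, 170.2]), ([300, 175, 17, 21, 319], [308.0, 185.3]), ([258, 200, 38, 43, 1363], [277.4, 221.3])]
195 [([305, 178, 11, 13, 87], [310.1, 184.6]), ([260, 201, 33, 24, 459], [276.7, 211.0])]
```

Run:
```python
from h import *
w=cv2.imread('pics/w10.png');h=cv2.cvtColor(w,cv2.COLOR_BGR2HSV)
m=cv2.inRange(h,np.array((2,160,80)),np.array((16,255,255)))
for x in(240,244,248,252,304,308,312,315): print(x,[int(v) for v in (np.where(m[150:205,x])[0]+150)[[0,-1]]],end=' ')
c=manip.get_calibration("wrist");span(c,(238,182),(317,182),.026)
T=manip.get_calibration("top");print(tri(rayw(c,(277,232)),ray(T,(135.5,264))),plane(rayw(c,(277,232)),.185))
```

```text
240 [170, 199] 244 [170, 199] 248 [170, 199] 252 [170, 197] 304 [166, 196] 308 [166, 196] 312 [166, 195] 315 [167, 195] len 0.0927 yaw 94.5 centre [0.4007 0.3425 0.026 ] off tool cm [ 0.13 -0.48]
(array([0.40391952, 0.34136322, 0.1847782 ]), np.float64(0.0012488186333270543)) [0.40429405 0.34181566 0.185     ]
```

```bash
python3 -m handwheel '[[[0,0,-3.2],[0.1,-0.3,1],0],[[0,0,-3.2],[0.1,-0.3,3],0],[[0,0,-3.2],[0.1,-0.3,6],0],[[0,0,-3.2],[0.1,-0.3,8.5],0.3],[[0,0,-3.2],[0.1,-0.3,9.6],0.5],[[0,0,-3.2],[0.1,-0.3,9.6],0.6],[[0,0,-3.2],[0.1,-0.3,9.6],1],[[0,0,-3.2],[0.1,-0.3,9.6],1],[[0,0,-3.2],[0.1,-0.3,9.6],1],[[0,0,-3.2],[0.1,-0.3,9.6],1]]' 60 >/dev/null
python3 -m handwheel '[[[0,0,0],[0,0,0],1],[[0,0,0],[0,0,0],1],[[0,0,0],[0,0,0],1],[[0,0,0],[0,0,0],1]]' > /dev/null
python3 -c "from h import *;print(rk()['joint_positions'].round(2))"
python3 -m handwheel '[[[0,0,0],[0,0,-0.3],1],[[0,0,0],[0,0,-1],1],[[0,0,0],[0,0,-2.5],1],[[0,0,0],[0,0,-5],1],[[0,0,0],[0,0,-8],1],[[0,0,0],[0,0,-11],1],[[0,0,0],[0,0,-12],1],[[0,0,0],[0,0,-12],1]]' >/dev/null
python3 -c "
from h import *
s=rk();print(s['joint_positions'].round(2));plan([.4156,-.0458,.284],98)"
```

```text
t 37.32 rackx -0.2176 lat 0.3869 z 0.1664 Fu 0.1 Fn -1.4 Fz 0.6 yaw 97.83 tool z [ 0. -0. -1.] open 0.317
[ 0.29  0.55 -1.37  1.77  0.57  1.29  0.49]
t 37.98 rackx -0.2171 lat 0.3881 z 0.2895 Fu 0.6 Fn 0.4 Fz -2.7 yaw 97.84 tool z [ 0.004  0.002 -1.   ] open 0.319
[ 0.34  0.41 -1.42  1.6   0.41  1.48  0.61]
turn [ 0.2 -0.1 -0.2] shift [-38.8   -4.09   0.47] | j7 0.61
```

```bash
python3 -m handwheel '[[[0,0,5],[-1.5,-1,0],1],[[0,0,12],[-5,-2.2,0],1],[[0,0,19],[-9,-3.2,0],1],[[0,0,26],[-13,-4,0],1],[[0,0,33],[-17,-4.2,0],1],[[0,0,40],[-21,-4.2,0],1],[[0,0,47],[-25,-4.2,0],1],[[0,0,54],[-29,-4.2,0],1],[[0,0,61],[-32.5,-4.2,0],1],[[0,0,68],[-35.5,-4.2,0],1]]' >/dev/null
python3 -m handwheel '[[[0,0,7],[0,0,0],1],[[0,0,14],[0,0,0],1],[[0,0,21],[0,0,0],1],[[0,0,28],[0,0,0],1],[[0,0,35],[0,0,0],1],[[0,0,42],[0,0,0],1],[[0,0,49],[0,0,0],1],[[0,0,56],[0,0,0],1],[[0,0,63],[0,0,0],1],[[0,0,70],[0,0,0],1]]' >/dev/null
python3 -c "
from h import *
s=rk();print(s['joint_positions'].round(2));plan([.4156,-.0458,.284],98)"
```

```text
t 39.65 rackx -0.2611 lat 0.0642 z 0.2852 Fu -0.5 Fn -0.8 Fz -2.6 yaw -30.33 tool z [-0.003  0.    -1.   ] open 0.317
[ 1.33 -0.38 -1.17  1.88 -0.35  1.43 -0.29]
turn [ 0.1  0.1 51.7] shift [4.12 4.89 0.12] | j7 -0.29
```

```bash
python3 -m handwheel '[[[0,0,7],[0.8,1,0],1],[[0,0,14],[1.8,2.2,0],1],[[0,0,21],[2.8,3.4,0],1],[[0,0,28],[3.6,4.3,0],1],[[0,0,35],[4.1,4.9,0],1],[[0,0,42],[4.1,4.9,0],1],[[0,0,48],[4.1,4.9,0],1],[[0,0,51.7],[4.1,4.9,0],1],[[0,0,51.7],[4.1,4.9,0],1],[[0,0,51.7],[4.1,4.9,0],1]]' >/dev/null
python3 - <<'E'
from h import *
s=rk();c=manip.get_calibration("wrist");w=manip.read_camera("wrist");cv2.imwrite("pics/w11.png",w[:,:,::-1]);h=cv2.cvtColor(w,cv2.COLOR_RGB2HSV)
m=cv2.inRange(h,np.array((2,160,60)),np.array((16,255,255)));m[300:]=0;m=cv2.morphologyEx(m,cv2.MORPH_OPEN,np.ones((3,3)))
n_,l,st,ce=cv2.connectedComponentsWithStats(m);print([(q.tolist(),c_.round(1).tolist()) for q,c_ in zip(st[1:],ce[1:]) if q[4]>80])
for y in range(185,232,4):
    r=np.where(m[y,180:380])[0]+180;print(y,r[[0,-1]] if len(r) else '',end='; ')
E
```

```text
t 40.48 rackx -0.2588 lat 0.0004 z 0.2857 Fu -0.4 Fn -0.7 Fz -2.9 yaw -81.57 tool z [-0.002 -0.    -1.   ] open 0.317
[([223, 186, 106, 40, 2553], [275.6, 200.9]), ([245, 247, 63, 42, 2383], [275.8, 268.5])]
185 ; 189 [225 326]; 193 [223 328]; 197 [224 328]; 201 [224 327]; 205 [224 327]; 209 [224 327]; 213 [224 327]; 217 [224 327]; 221 [225 327]; 225 [226 243]; 229 ;
```

```bash
python3 - <<'E'
from h import *
c=manip.get_calibration("wrist")
for z in(.1457,):
    span(c,(223.7,205),(328,205),z);P,Q=[plane(rayw(c,k),z) for k in((223.7,205),(328,205))];C=(P+Q)/2;print(C[:2]@u-.6643,C[:2]@n+.1035)
E
python3 -m handwheel '[[[0,0,0.4],[-0.03,0,0.8],1],[[0,0,0.4],[-0.05,-0.4,1.6],1],[[0,0,0.4],[-0.05,-1.4,2.1],1],[[0,0,0.4],[-0.05,-2.2,2.2],1],[[0,0,0.4],[-0.05,-2.9,2.2],1],[[0,0,0.4],[-0.05,-3.3,2.2],1],[[0,0,0.4],[-0.05,-3.3,2.2],1]]' >/dev/null
python3 -c "from h import *;rk()"
```

```text
len 0.0931 yaw 98.5 centre [ 0.4174 -0.0458  0.1457] off tool cm [ 0.04 -0.15]
-0.25737558751453676 2.3608043533407397e-05
t 41.12 rackx -0.2248 lat 0.0014 z 0.2640 Fu 0.3 Fn 0.2 Fz -2.3 yaw -81.98 tool z [-0.001 -0.    -1.   ] open 0.318
```

```bash
python3 -m handwheel '[[[0,0,0],[0.05,-0.4,0],1],[[0,0,0],[0.08,-0.8,0],1],[[0,0,0],[0.08,-1,0],1],[[0,0,0],[0.08,-1,0],1]]' >/dev/null
python3 -c "from h import *;rk()"
python3 -m handwheel '[[[0,0,0],[0,-0.5,0],1],[[0,0,0],[0,-1.2,0],1],[[0,0,0],[0,-2,0],1],[[0,0,0],[0,-2.8,0],1],[[0,0,0],[0,-3.6,0],1],[[0,0,0],[0,-4.3,0],1],[[0,0,0],[0,-4.9,0],1],[[0,0,0],[0,-5.2,0],1],[[0,0,0],[0,-5.3,0],1],[[0,0,0],[0,-5.3,0],1]]' >/dev/null
python3 -c "from h import *;rk()"
python3 -m handwheel '[[[0,0,0],[0,0,0.5],1],[[0,0,0],[0,0,1.1],1],[[0,0,0],[0,0,1.6],1],[[0,0,0],[0,0,1.9],1],[[0,0,0],[0,0,1.9],1]]' >/dev/null
python3 -c "from h import *;rk()"
```

```text
t 41.45 rackx -0.2153 lat 0.0001 z 0.2642 Fu -0.3 Fn 0.1 Fz -2.6 yaw -82.07 tool z [-0.001 -0.002 -1.   ] open 0.313
t 42.28 rackx -0.2044 lat 0.0048 z 0.2702 Fu -5.7 Fn -17.7 Fz -57.5 yaw -82.43 tool z [ 0.019 -0.006 -1.   ] open 0.320
t 42.7 rackx -0.2021 lat 0.0059 z 0.2598 Fu 1.6 Fn -10.5 Fz -6.9 yaw -82.20 tool z [ 0.04  -0.007 -0.999] open 0.319
```

Something blocked this move. I'll stop and look at it.

Run:
```python
from h import *
s=rk();print(s['joint_positions'].round(3),s['wrist_force'],s['moment'],s['effort'].round(1))
a=manip.read_camera("scene");w=manip.read_camera("wrist");cv2.imwrite("pics/w12.png",w[:,:,::-1]);cv2.imwrite("pics/s12.png",a[:,:,::-1])
cv2.imwrite("pics/m2.png",np.hstack([cv2.resize(a[140:300,210:370,::-1],(500,500),interpolation=cv2.INTER_CUBIC),cv2.resize(w[100:340,206:350,::-1],(300,500),interpolation=cv2.INTER_CUBIC)]))
```

```text
t 42.7 rackx -0.2021 lat 0.0059 z 0.2598 Fu 1.6 Fn -10.5 Fz -6.9 yaw -82.20 tool z [ 0.04  -0.007 -0.999] open 0.319
[ 1.844 -0.498 -1.466  1.807 -0.515  1.375 -0.953] [  3.02166396 -10.17129364  -6.88362872] [-2.69258407 -0.7333204  -0.12236331] [ -5.1  24.7  15.3 -36.6  -3.1   2.5   0. ]
```

View pics/m2.png

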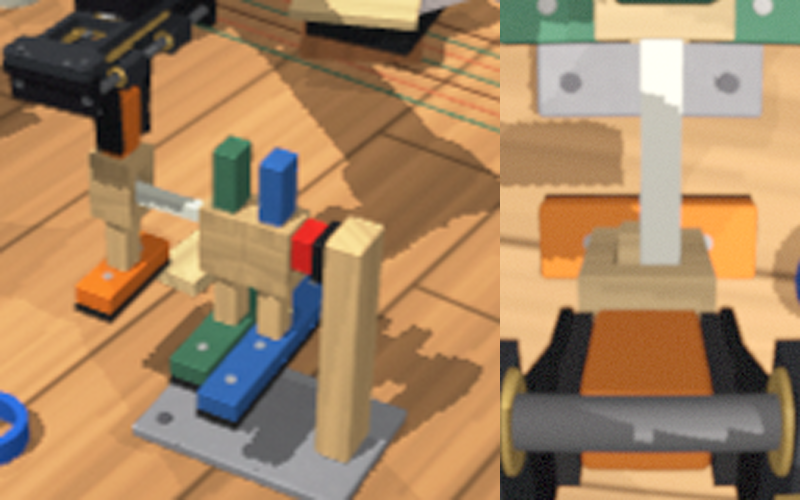

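The view shows green and blue packed square against the sleeve. Orange is still upright, with its eye over the tip. The cause is the arm: joints 2 and 3 have run into their range limits. I'll back off and unwind the posture by turning the tool round.

```bash
python3 -m handwheel '[[[0,0,0],[0.3,0.2,-0.2],1],[[0,0,0],[0.4,0.6,-0.2],1],[[0,0,0],[0.4,1,-0.2],1],[[0,0,0],[0.4,1,-0.2],1]]' >/dev/null
python3 -c "from h import *;print(rk()['joint_positions'].round(2))"
```

```text
t 43.13 rackx -0.2129 lat 0.0046 z 0.2608 Fu 0.1 Fn -0.4 Fz -4.1 yaw -82.08 tool z [ 0.036 -0.002 -0.999] open 0.320
[ 1.81 -0.49 -1.43  1.83 -0.51  1.38 -0.94]
```

```bash
python3 -m handwheel '[[[0,0,0],[0.1,0.8,0],1],[[0,0,0],[0.2,1.8,0],1],[[0,0,0],[0.3,2.8,0],1],[[0,0,0],[0.3,3.8,-0.1],1],[[0,0,0],[0.3,4.6,-0.1],1],[[0,0,0],[0.3,4.8,-0.1],1]]' >/dev/null
python3 -c "from h import *;print(rk()['joint_positions'].round(2))"
python3 -m handwheel '[[[0,0,-7],[0,0,0],1],[[0,0,-14],[0,0,0],1],[[0,0,-21],[0,0,0],1],[[0,0,-28],[0,0,0],1],[[0,0,-28],[0,0,0],1]]' >/dev/null
python3 -c "from h import *;print(rk()['joint_positions'].round(2))"
```

```text
t 43.63 rackx -0.2611 lat 0.0018 z 0.2600 Fu 0.4 Fn -0.3 Fz -2.9 yaw -82.07 tool z [ 0.036 -0.002 -0.999] open 0.319
[ 1.62 -0.49 -1.23  1.93 -0.48  1.38 -0.92]
t 44.05 rackx -0.2599 lat 0.0019 z 0.2602 Fu 0.2 Fn -0.2 Fz -2.6 yaw -53.71 tool z [ 0.037 -0.001 -0.999] open 0.314
[ 1.5  -0.38 -1.2   1.92 -0.37  1.34 -0.54]
```

```bash
python3 -m handwheel '[[[0,0,-7],[0,0,-0.5],1],[[0,0,-14],[0,0,-1],1],[[0,0,-21],[0,0,-1.5],1],[[0,0,-28],[0,0,-2],1],[[0,0,-35],[0,0,-2],1],[[0,0,-42],[0,0,-2],1],[[0,0,-49],[0,0,-2],1],[[0,0,-56],[0,0,-2],1],[[0,0,-63],[0,0,-2],1],[[0,0,-70],[0,0,-2],1]]' >/dev/null
python3 -c "from h import *;print(rk()['joint_positions'].round(2))"
python3 -m handwheel '[[[0,0,-7],[0,0,0],1],[[0,0,-14],[0,0,0],1],[[0,0,-21],[0,0,0],1],[[0,0,-28],[0,0,0],1],[[0,0,-35],[0,0,0],1],[[0,0,-42],[0,0,0],1],[[0,0,-49],[0,0,0],1],[[0,0,-56],[0,0,0],1],[[0,0,-63],[0,0,0],1],[[0,0,-70],[0,0,0],1]]' >/dev/null
python3 -c "from h import *;print(rk()['joint_positions'].round(2));plan([.4146,-.0459,.284],98)"
```

```text
t 44.88 rackx -0.2608 lat 0.0019 z 0.2804 Fu 0.5 Fn 0.1 Fz -2.2 yaw 16.05 tool z [ 0.037 -0.002 -0.999] open 0.321
[ 1.18 -0.25 -1.    1.9  -0.22  1.35  0.52]
t 45.72 rackx -0.2609 lat 0.0018 z 0.2804 Fu -0.1 Fn -0.9 Fz -2.1 yaw 86.02 tool z [ 0.037 -0.002 -0.999] open 0.316
[ 0.96 -0.2  -0.83  1.9  -0.16  1.34  1.67]
turn [  2.1   0.2 -12. ] shift [-0.13  0.12 -0.35] | j7 1.67
```

```bash
python3 -m handwheel '[[[1,0,-6],[-0.1,0.1,-0.3],1],[[2.1,0.2,-12],[-0.1,0.1,-0.3],1],[[2.1,0.2,-12],[-0.1,0.1,-0.3],1],[[2.1,0.2,-12],[-0.1,0.1,-0.3],1]]' >/dev/null
python3 - <<'E'
from h import *
s=rk();print(s['joint_positions'].round(2));c=manip.get_calibration("wrist");w=manip.read_camera("wrist");cv2.imwrite("pics/w13.png",w[:,:,::-1]);h=cv2.cvtColor(w,cv2.COLOR_RGB2HSV)
a=manip.read_camera("scene");cv2.imwrite("pics/s13.png",a[:,:,::-1])
m=cv2.inRange(h,np.array((2,160,60)),np.array((16,255,255)));m[300:]=0;m=cv2.morphologyEx(m,cv2.MORPH_OPEN,np.ones((3,3)))
n_,l,st,ce=cv2.connectedComponentsWithStats(m);print([(q.tolist(),c_.round(1).tolist()) for q,c_ in zip(st[1:],ce[1:]) if q[4]>80])
for y in range(177,236,4):
    r=np.where(m[y,180:380])[0]+180;print(y,r[[0,-1]] if len(r) else '',end='; ')
w0=cv2.imread("pics/w11.png")
E
```

```text
t 46.05 rackx -0.2601 lat 0.0008 z 0.2833 Fu 0.8 Fn 0.7 Fz -3.3 yaw 97.62 tool z [ 0.001  0.001 -1.   ] open 0.320
[ 0.94 -0.16 -0.83  1.87 -0.12  1.38  1.84]
[([225, 194, 105, 39, 2445], [276.9, 208.6]), ([245, 249, 63, 41, 2245], [275.9, 269.9])]
177 ; 181 ; 185 ; 189 ; 193 ; 197 [226 327]; 201 [225 329]; 205 [225 328]; 209 [225 328]; 213 [225 328]; 217 [225 328]; 221 [225 327]; 225 [226 327]; 229 [226 327]; 233 ;
```

```bash
python3 -m handwheel '[[[1.5,0,-0.4],[-0.1,0,0.8],1],[[3,0,-0.4],[-0.12,0.4,1.5],1],[[3,0,-0.4],[-0.12,1.3,1.9],1],[[3,0,-0.4],[-0.12,2.2,1.98],1],[[3,0,-0.4],[-0.12,2.9,1.98],1],[[3,0,-0.4],[-0.12,3.3,1.98],1],[[3,0,-0.4],[-0.12,3.3,1.98],1]]' >/dev/null
python3 - <<'E'
from h import *
rk();c=manip.get_calibration("wrist");w=manip.read_camera("wrist");cv2.imwrite("pics/w14.png",w[:,:,::-1]);h=cv2.cvtColor(w,cv2.COLOR_RGB2HSV)
m=cv2.inRange(h,np.array((2,160,60)),np.array((16,255,255)));m[240:]=0
for y in(205,213,221): r=np.where(m[y,180:380])[0]+180;print(y,r[[0,-1]])
for z in(.118,.123):
    P,Q=[plane(rayw(c,k),z) for k in((r[0],213),(r[-1]+1,213))];C=(P+Q)/2;print(z,np.linalg.norm(P-Q),C[:2]@u-.6643,C[:2]@n+.1035,np.degrees(np.arctan2(*(Q-P)[[1,0]])))
E
```

```text
t 46.73 rackx -0.2268 lat -0.0007 z 0.2636 Fu 0.3 Fn -0.2 Fz -2.5 yaw 98.27 tool z [-0.051 -0.007 -0.999] open 0.319
205 [225 328]
213 [225 328]
221 [225 328]
0.118 0.09528573344820448 -0.22860311980208092 -0.00017967341211889976 98.26813271560117
0.123 0.09362347910080872 -0.2298501774186681 -0.00020413014496525883 98.26813271560115
```

```bash
python3 -m handwheel '[[[0,0,0],[0,0.4,-0.02],1],[[0,0,0],[0,0.8,-0.04],1],[[0,0,0],[0,1.1,-0.06],1],[[0,0,0],[0,1.1,-0.06],1]]' >/dev/null
python3 -c "from h import *;rk()"
python3 -m handwheel '[[[0,0,0],[0,0.5,-0.03],1],[[0,0,0],[0,1.1,-0.06],1],[[0,0,0],[0,1.7,-0.09],1],[[0,0,0],[0,2.1,-0.11],1],[[0,0,0],[0,2.1,-0.11],1]]' >/dev/null
python3 -c "from h import *;print(rk()['joint_positions'].round(2))"
```

```text
t 47.12 rackx -0.2158 lat -0.0007 z 0.2636 Fu -0.1 Fn 0.5 Fz -3.9 yaw 98.34 tool z [-0.051 -0.008 -0.999] open 0.320
t 47.53 rackx -0.1944 lat -0.0004 z 0.2633 Fu -0.0 Fn 0.2 Fz -2.7 yaw 98.36 tool z [-0.052 -0.007 -0.999] open 0.316
[ 0.85  0.12 -0.92  1.73  0.1   1.39  1.62]
```

```bash
python3 -m handwheel '[[[0,0,0],[0,0.6,-0.03],1],[[0,0,0],[0,1.3,-0.07],1],[[0,0,0],[0,2,-0.1],1],[[0,0,0],[0,2.7,-0.14],1],[[0,0,0],[0,3.2,-0.17],1],[[0,0,0],[0,3.4,-0.18],1],[[0,0,0],[0,3.4,-0.18],1]]' >/dev/null
python3 -c "from h import *;rk()"
python3 -m handwheel '[[[0,0,0],[0,0.03,0.5],1],[[0,0,0],[0,0.06,1.1],1],[[0,0,0],[0,0.08,1.6],1],[[0,0,0],[0,0.09,1.75],1],[[0,0,0],[0,0.09,1.75],1],[[0,0,0],[0,0.09,1.75],1]]' >/dev/null
python3 -c "from h import *;rk()"
```

```text
t 48.12 rackx -0.1607 lat -0.0001 z 0.2633 Fu 0.4 Fn -0.7 Fz -3.1 yaw 98.37 tool z [-0.052 -0.007 -0.999] open 0.319
t 48.62 rackx -0.1614 lat -0.0005 z 0.2458 Fu 1.0 Fn -0.1 Fz -2.2 yaw 98.33 tool z [-0.052 -0.008 -0.999] open 0.317
```

Now advance to the green block (contact expected near −0.138).

```bash
python3 -m handwheel '[[[0,0,0],[0,0.5,-0.02],1],[[0,0,0],[0,1.1,-0.05],1],[[0,0,0],[0,1.6,-0.08],1],[[0,0,0],[0,1.6,-0.08],1]]' >/dev/null
python3 -c "from h import *;rk()"
python3 -m handwheel '[[[0,0,0],[0,0.1,0],1],[[0,0,0],[0,0.2,0],1],[[0,0,0],[0,0.3,0],1],[[0,0,0],[0,0.3,0],1]]' >/dev/null
python3 -c "from h import *;rk()"
python3 -m handwheel '[[[0,0,0],[0,0.1,0],1],[[0,0,0],[0,0.2,0],1],[[0,0,0],[0,0.2,0],1]]' >/dev/null
python3 -c "from h import *;rk()"
```

```text
t 48.95 rackx -0.1441 lat -0.0001 z 0.2458 Fu 0.3 Fn -0.3 Fz -2.4 yaw 98.36 tool z [-0.051 -0.007 -0.999] open 0.321
t 49.28 rackx -0.1421 lat -0.0003 z 0.2458 Fu 1.5 Fn 0.6 Fz -3.4 yaw 98.34 tool z [-0.052 -0.008 -0.999] open 0.315
t 49.53 rackx -0.1413 lat -0.0003 z 0.2456 Fu -6.5 Fn -0.4 Fz 0.2 yaw 98.32 tool z [-0.055 -0.009 -0.998] open 0.320
```

```bash
python3 -m handwheel '[[[0,0,0],[0,-0.05,0.05],1],[[0,0,0],[0,-0.1,0.1],1],[[0,0,0],[0,-0.1,0.15],1],[[0,0,0],[0,-0.1,0.15],1]]' >/dev/null
python3 -c "from h import *;rk()"
python3 -m handwheel '[[[0,0,0],[0,0,0.05],1],[[0,0,0],[0,0,0.1],1],[[0,0,0],[0,0,0.1],1]]' >/dev/null
python3 -c "from h import *;rk()"
```

```text
t 49.87 rackx -0.1414 lat -0.0003 z 0.2455 Fu -6.6 Fn 0.9 Fz 9.1 yaw 98.32 tool z [-0.052 -0.009 -0.999] open 0.317
t 50.12 rackx -0.1414 lat -0.0003 z 0.2455 Fu -10.4 Fn -0.1 Fz 18.1 yaw 98.32 tool z [-0.051 -0.009 -0.999] open 0.320
```

```bash
python3 -m handwheel '[[[0,0,0],[0,0.03,-0.1],1],[[0,0,0],[0,0.1,-0.2],1],[[0,0,0],[0,0.1,-0.2],1],[[0,0,0],[0,0.1,-0.2],1]]' >/dev/null
python3 -c "from h import *;rk()"
python3 -m handwheel '[[[0,0,0],[0,0.02,0],1],[[0,0,0],[0,0.04,0],1],[[0,0,0],[0,0.04,0],1]]' >/dev/null
python3 -c "from h import *;rk()"
```

```text
t 50.45 rackx -0.1413 lat -0.0003 z 0.2456 Fu -8.3 Fn 0.3 Fz 5.1 yaw 98.32 tool z [-0.054 -0.009 -0.998] open 0.322
t 50.7 rackx -0.1412 lat -0.0003 z 0.2456 Fu -10.8 Fn 0.6 Fz 6.4 yaw 98.32 tool z [-0.055 -0.009 -0.998] open 0.318
```

Leaned at about 10 N. Now ease off, open, retreat and check.

```bash
python3 -m handwheel '[[[0,0,0],[0,-0.08,-0.06],1],[[0,0,0],[0,-0.14,-0.12],1],[[0,0,0],[0,-0.14,-0.12],1],[[0,0,0],[0,-0.14,-0.12],0.6],[[0,0,0],[0,-0.14,-0.12],0.3],[[0,0,0],[0,-0.14,-0.12],0.3],[[0,0,0],[0,-0.14,-0.12],0.3],[[0,0,0],[0,-0.14,-0.12],0.3]]' >/dev/null
python3 -c "from h import *;rk()"
python3 -m handwheel '[[[0,0,0],[0,0,-1],0.3],[[0,0,0],[0,-0.1,-3],0.3],[[0,0,0],[0,-0.3,-6],0.3],[[0,0,0],[0,-0.4,-8],0.3],[[0,0,0],[0,-0.5,-9.5],0.3],[[0,0,0],[0,-0.5,-9.5],0.3]]' >/dev/null
python3 - <<'E'
from h import *
rk();w=manip.read_camera("wrist");cv2.imwrite("pics/w15.png",w[:,:,::-1])
a=manip.read_camera("scene");cv2.imwrite("pics/s15.png",a[:,:,::-1])
cv2.imwrite("pics/m3.png",np.hstack([cv2.resize(a[140:300,210:370,::-1],(500,500),interpolation=cv2.INTER_CUBIC),cv2.resize(w[100:340,206:350,::-1],(300,500),interpolation=cv2.INTER_CUBIC)]))
E
```

```text
t 51.37 rackx -0.1409 lat -0.0002 z 0.2466 Fu 0.3 Fn -0.4 Fz -0.2 yaw 98.34 tool z [-0.051 -0.008 -0.999] open 0.613
t 51.87 rackx -0.1400 lat 0.0001 z 0.3456 Fu 0.1 Fn 0.2 Fz -0.2 yaw 98.35 tool z [-0.047 -0.008 -0.999] open 0.700
```

```bash
python3 -m handwheel '[[[0,0,0],[0,-1,-1],0],[[0,0,0],[0,-2,-3],0],[[0,0,0],[0,-3,-5],0],[[0,0,0],[0,-4,-7],0],[[0,0,0],[0,-4,-7],0]]' >/dev/null
python3 - <<'E'
from h import *
S=manip.get_calibration("scene");ims=[manip.read_camera("scene")];[manip.read_camera("top") for _ in range(6)];ims.append(manip.read_camera("scene"));w=manip.read_camera("wrist");t=manip.read_camera("top")
cv2.imwrite("pics/s16.png",ims[1][:,:,::-1]);cv2.imwrite("pics/w16.png",w[:,:,::-1]);cv2.imwrite("pics/t16.png",t[:,:,::-1]);rk()
HUE['orange']=((2,160,60),(13,255,255))
def bar(px):  # intersect with the bar's vertical plane
    o,d=ray(S,px);N=np.array([*n,0]);q=o+d*((-.1035-N@o)/(N@d));return round(q[:2]@u-.6643,4),round(q[2],4)
for im in ims:
    for col in('blue','green','orange'):
        for s,ct,r in blobs(im,col,60,(230,150,340,300)): print(col,s.tolist(),ct,[np.round(x,1) for x in r],bar(ct))
d=np.abs(ims[0].astype(int)-ims[1]).max(2)[150:300,230:340];print('diff >30 px:',int((d>30).sum()))
h=cv2.cvtColor(ims[1],cv2.COLOR_RGB2HSV)
for rx in range(-200,-40,4):
    p=np.array([*(u*(.6643+rx/1000)+n*(-.1035-.0)),.194]);c=R.from_rotvec(S['rotation']).as_matrix().T@(p-S['origin']);K=S['intrinsics'];x,y=K[0,0]*c[0]/c[2]+K[0,2],K[1,1]*c[1]/c[2]+K[1,2];print(rx,(round(x),round(y)),h[round(y),round(x)].tolist(),end='; ')
E
```

```text
t 52.88 rackx -0.1775 lat -0.0004 z 0.4131 Fu 0.4 Fn 0.0 Fz -0.4 yaw 98.35 tool z [-0.052 -0.007 -0.999] open 1.002
blue [293, 188, 12, 24, 220] [298.6 199.3] [array([298.6, 199.5]), array([10.1, 23.1]), np.float64(3.8)] (np.float64(-0.0622), np.float64(0.2402))
blue [273, 229, 39, 46, 586] [291.9 255.2] [array([293.8, 251.9]), array([15.8, 53.3]), np.float64(40.6)] (np.float64(-0.0766), np.float64(0.068))
green [279, 184, 11, 23, 226] [284.  195.1] [array([284., 195.]), array([22., 10.]), np.float64(90.0)] (np.float64(-0.1006), np.float64(0.2399))
green [264, 233, 28, 30, 280] [276.5 250.8] [array([279.5, 247.5]), array([12.7, 36.8]), np.float64(45.0)] (np.float64(-0.121), np.float64(0.0649))
orange [263, 179, 13, 25, 237] [269.3 192.2] [array([269., 191.]), array([24., 12.]), np.float64(90.0)] (np.float64(-0.1403), np.float64(0.2358))
orange [256, 228, 23, 25, 167] [267.  242.9] [array([267.5, 239.9]), array([12.5, 30.4]), np.float64(42.0)] (np.float64(-0.1489), np.float64(0.08))
blue [293, 188, 12, 24, 221] [298.6 199.4] [array([298.6, 199.5]), array([10.1, 23.1]), np.float64(3.8)
[... 1348 characters left out ...]
, 112, 180]; -128 (274, 208) [17, 112, 177]; -124 (275, 209) [18, 114, 168]; -120 (277, 209) [17, 112, 171]; -116 (278, 210) [17, 111, 175]; -112 (280, 210) [18, 114, 184]; -108 (281, 210) [18, 114, 181]; -104 (283, 211) [18, 113, 188]; -100 (284, 211) [18, 112, 186]; -96 (286, 212) [17, 113, 183]; -92 (287, 212) [18, 115, 182]; -88 (289, 213) [18, 113, 191]; -84 (290, 213) [18, 114, 194]; -80 (291, 214) [18, 113, 188]; -76 (293, 214) [18, 115, 178]; -72 (294, 215) [18, 113, 174]; -68 (296, 215) [18, 111, 174]; -64 (297, 216) [18, 113, 180]; -60 (299, 216) [18, 111, 188]; -56 (300, 216) [18, 112, 184]; -52 (302, 217) [16, 119, 154]; -48 (304, 217) [1, 216, 196]; -44 (305, 218) [1, 215, 198];
```

Run:
```python
from h import *
HUE['orange']=((2,160,60),(13,255,255))
c=manip.get_calibration("wrist");w=cv2.imread("pics/w16.png")[:,:,::-1].copy()
for col in('blue','green','orange'):
    for s,ct,r in blobs(w,col,80,(120,0,430,300)):
        x,y,ww,hh=s[:4];print(col,s.tolist(),ct,[np.round(q,1) for q in r])
        for z in(.104,.263):
            P=[plane(rayw(c,k),z) for k in((x,y+hh/2),(x+ww,y+hh/2))];C=(P[0]+P[1])/2;print('   z',z,'len %.3f rackx %.4f lat %.4f'%(np.linalg.norm(P[0]-P[1]),C[:2]@u-.6643,C[:2]@n+.1035))
T=manip.get_calibration("top")
t=cv2.imread("pics/t16.png")[:,:,::-1].copy()
a0=cv2.imread("pics/scene0.png");a1=cv2.imread("pics/s16.png")
for nm,(x0,y0,x1,y1) in dict(tin=(232,300,280,355),offcut=(255,205,292,235),roll=(188,262,222,292)).items(): print(nm,np.abs(a0[y0:y1,x0:x1].astype(int)-a1[y0:y1,x0:x1]).mean().round(1))
for nm,im in(('before',a0),('after',a1)):
    print(nm,[(s.tolist()) for s,ct,r in blobs(im[:,:,::-1].copy(),'blue',200,(185,255,230,300))])
```

```text
blue [181, 108, 41, 40, 542] [200.3 127.6] [array([201. , 127.5]), array([39., 40.]), np.float64(90.0)]
   z 0.104 len 0.059 rackx -0.2604 lat -0.1055
   z 0.263 len 0.038 rackx -0.2569 lat -0.0687
blue [215, 247, 43, 23, 760] [236.5 257.9] [array([236.1, 257.9]), array([42.5, 21.3]), np.float64(1.5)]
   z 0.104 len 0.065 rackx -0.0683 lat -0.0594
   z 0.263 len 0.042 rackx -0.1327 lat -0.0389
blue [295, 247, 44, 23, 805] [315.9 258.5] [array([316.5, 258. ]), array([43., 22.]), np.float64(-0.0)]
   z 0.104 len 0.067 rackx -0.0690 lat 0.0615
   z 0.263 len 0.043 rackx -0.1331 lat 0.0393
green [230, 223, 27, 25, 317] [243.8 235.4] [array([243., 235.]), array([24., 26.]), np.float64(90.0)]
   z 0.104 len 0.040 rackx -0.1048 lat -0.0478
   z 0.263 len 0.026 rackx -0.1563 lat -0.0314
green [295, 224, 28, 24, 453] [308.4 235.5] [array([308.5, 235.5]), array([23., 27.]), np.float64(90.0)]
   z 0.104 len 0.041 rackx -0.1046 lat 0.0479
   z 0.263 len 0.027 rackx -0.1562 lat 0.0305
green [264, 262, 25, 27, 414] [275.9 275. ] [array([276., 275.]), array([26., 24.]), np.float64(90.0)]
   z 0.104 len 0.038 rackx -0.0411 lat 0.0008
   z 0.263 len 0.025 rackx -0.1151 lat 0.0001
orange [290, 207, 19, 17, 186] [300.9 215. ] [array([299., 215.]), array([18., 16.]), np.float64(-0.0)]
   z 0.104 len 0.027 rackx -0.1354 lat 0.0332
   z 0.263 len 0.018 rackx -0.1761 lat 0.0210
orange [263, 228, 28, 22, 348] [276.5 234.7] [array([276.5, 238.5]), array([21., 27.]), np.float64(90.0)]
   z 0.104 len 0.041 rackx -0.0998 lat 0.0012
   z 0.263 len 0.026 rackx -0.1531 lat 0.0003
tin 4.1
offcut 37.2
roll 4.8
before [[191, 266, 28, 23, 430]]
after [[191, 265, 28, 24, 431]]
```

Run:
```python
from h import *
for f in("top0","t16"):
    t=cv2.imread(f"pics/{f}.png");h=cv2.cvtColor(t,cv2.COLOR_BGR2HSV);r=h[245:280,205:250]
    m=cv2.inRange(r,np.array((18,70,60)),np.array((32,175,255)));m=cv2.morphologyEx(m,cv2.MORPH_OPEN,np.ones((3,3)));print(f,m.sum()//255,cv2.minAreaRect(cv2.findNonZero(m)) if m.any() else None)
w=cv2.imread("pics/w16.png");h=cv2.cvtColor(w,cv2.COLOR_BGR2HSV)
for x in(245,250,254,295,302,306): print(x,[(y,*map(int,h[y,x])) for y in range(198,228,4)])
```

```text
top0 467 ((22.5, 17.0), (16.0, 27.0), 90.0)
t16 464 ((22.0, 17.0), (16.0, 28.0), 90.0)
245 [(198, 8, 149, 135), (202, 15, 190, 251), (206, 15, 189, 250), (210, 15, 188, 250), (214, 15, 192, 249), (218, 15, 189, 250), (222, 14, 195, 220), (226, 72, 94, 125)]
250 [(198, 11, 200, 138), (202, 15, 188, 249), (206, 15, 184, 249), (210, 15, 187, 250), (214, 15, 187, 249), (218, 14, 189, 247), (222, 13, 186, 213), (226, 73, 101, 121)]
254 [(198, 11, 169, 128), (202, 14, 193, 239), (206, 15, 189, 239), (210, 15, 191, 240), (214, 15, 188, 245), (218, 15, 196, 238), (222, 13, 188, 213), (226, 71, 91, 121)]
295 [(198, 9, 146, 129), (202, 15, 188, 249), (206, 15, 189, 236), (210, 11, 123, 181), (214, 11, 149, 190), (218, 13, 197, 194), (222, 12, 185, 170), (226, 60, 64, 92)]
302 [(198, 10, 171, 127), (202, 15, 189, 248), (206, 14, 193, 235), (210, 13, 194, 196), (214, 13, 195, 196), (218, 13, 205, 193), (222, 12, 191, 174), (226, 71, 93, 88)]
306 [(198, 8, 150, 126), (202, 15, 188, 250), (206, 14, 196, 232), (210, 13, 201, 195), (214, 13, 202, 194), (218, 13, 203, 195), (222, 13, 193, 174), (226, 73, 93, 90)]
```

```bash
python3 -c "
from plant import manip
print(manip.job_done(),manip.get_state()['time_s'])"
```

```text
the job is handed in; nothing more can be done
the job is handed in; nothing more can be done
```

The three blocks hang on the hook in the order asked: blue, then green, then orange. Each was slid back until it touched the stop or the block behind it, then leaned on before release. I handed the job in at about 53 s.

**Lean force at the wrist:** about 11 N for blue, a short peak near 14 N for green, and about 11 N for orange. All are samples taken between moves.

**What went wrong on the way:**
- **Blue:** I lifted before the jaws had finished closing, so it slipped in the grip and then bumped the hook tip at about 11 N. I set it down flat and regrasped it.
- **Orange:** on the first try the arm ran into the limits of joints 2 and 3 while the block's eye was over the tip. The wrist force read about 57 N downward, a load that went through the block and the hook tip. The joint readings stayed just inside their ranges. I backed off, turned the tool half a turn and then hung it normally.

**Last checks, from measured pixels because the picture limit was used up:**
- **Packing:** the grips stand about 38 and 40 mm apart, with no bar showing between the eyes or before the sleeve.
- **Square:** each block's base reads level left to right in the wrist camera image.
- **Still:** two scene images about 0.35 s apart gave the same block positions, to within a pixel. However, 91 pixels in the rack area changed by more than my threshold; I did not trace them.
- **Bystanders:** the tin and roll areas look unchanged. The offcut area differed in the scene view, where orange and its shadow should now overlap it, but it is in the same place in the top view.
- **Clear of contact:** the gripper is open and well above the blocks.

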